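# Refit a car's electronics box

## Robot

A 6-joint arm with a two-finger parallel gripper is mounted at the origin on the work surface. World frame = base frame: x ahead of the robot, y to its left, z up, the work surface at z = 0. Lengths are in m, angles in rad, forces in N, time in s.
With the tool pointing down it reaches from about 0.25 to 0.725 m from the base axis. Payload 4 kg.
Tool frame: the origin (TCP) lies at the very end of the fingers, on their centre line; the grasp point (between the pads) lies 19 mm behind it; z points along the fingers, y is the line along which they close (so a half turn about z gives the same grasp; the last joint's range is limited). The gripper opens to 85 mm and grips with 20 to 120 N. Pads are 22 mm wide; open, the fingers measure 114 mm over their backs; the gripper's body (76 mm by 85 mm) begins 54 mm behind the grasp point. The pads swing forward as they close: fully open they stand 13 mm farther back than shut.
Start: joints at [0, 0.241, 0.005, 1.335, 0, 1.571], TCP at [0.5, -0, 0.231] pointing down, gripper open.
Joint ranges: [-2.72, 2.72], [-1.05, 1.87], [-1.09, 1.28], [-1.99, 2.15], [-1.42, 1.44], [-3.14, 3.14]. Speed limits (rad/s): [2.79, 2.79, 3.14, 3.14, 3.14, 3.14].

## Interface

Orientations are given as a unit quaternion [x, y, z, w].
In Python, from workcell import bot, vision, workorder, boxes_of gives the robot as it stands.
- The arm moves only by the tool send_rows, never from a script. Its argument "motion" is text: rows parted by semicolons, each of 5 numbers parted by spaces: the closure, from -1 (fully open) to 1 (shut), so that 0 is half open, then the shift along the tool's x, y, z in cm, then the turn about the tool's z in rad. In form: claw x y z twist; .... A call has 1 to 5 rows; each row is the pose to reach, as a shift and turn from the pose commanded when the call began, along the tool's axes at that moment; what a row does not reach only later rows make up. A row lasts 1/10 s, in which the tool goes at most 50 mm and 8.59 degrees, less where a joint would pass 70% of its speed; a pose out of reach is approached as far as the arm can. A call with a gripper value outside its range is refused whole. The fingers move at their own pace and stop on an object; the grip force is fixed at half the most. Time passes only in rows, so rows that repeat a pose let the fingers close. It gives the time, the measured TCP pose, the force, the opening and the grip force at its end, in the units of the state.
- bot.get_obs(): the state, without advancing time (a new reading comes with each control period).
- vision.camera(name): name is "scene" or "side" or "wrist"; returns the picture (400x640x3 uint8, red, green, blue); there is no depth.
- vision.camera_model(name): a dict with "fov_y" (degrees; the focal length in pixels is half the picture's height over the tangent of half this angle, whatever the lens; pixels are square), "cx", "cy" (the principal point, pixels), "world_from_camera" (4x4, takes a point from camera to world coordinates); the wrist camera has in their place "hand_eye" (4x4, takes a point from camera to tool coordinates, whose origin is the TCP and whose axes are the flange's). Camera axes: x right, y down, z forward; pixel columns grow to the right and rows downward; lengths in m; the calibration is good to about 2 mm. A picture is of the moment at which its call begins: read the wrist's pose just before it. camera_model takes no time and is no camera call.
- workorder.job_done(): hands the job in; it is judged then, once.
Trained networks look in the newest picture that a camera, given by its name, has taken for a name from the list of things; names that differ only in an ending like _2 or _b are one class to them, and where a whole thing is asked for, a point or a joint stands for the part that bears it (a point fixed in the world has none). Each returns a list of dicts, best first, with "conf" (0 to 1); they miss things now and then, are a little off and sometimes report something else, mostly with a low value. They report only what shows in the picture. A call takes as long as a camera call.
- boxes_of(camera, target): "rect" ([centre column, centre row, width, height] in pixels, round what is visible of it).
The state is a dict: "clock": time; "joint_pos": joint angles; "joint_vel": joint speeds; "tau": joint torques, N m; "eef_pos": TCP position; "tool_rot": TCP orientation; "ft_force": force on the tool from outside, world axes, zero at the start; "ft_torque": the same for the moment, N m; "grip_width": finger opening in m; "grasp_force": force on a finger pad.
Only numpy, scipy, OpenCV 4.12 (cv2) and the standard library are available. Lean on these libraries where they do the work, as an engineer would, in place of code of your own. Each camera call takes 0.05 s, during which the arm holds its last target. There are 200 camera calls.

## Task

Replace the control units of the car's electronics box: take out every old unit standing in the box and stand it upright in a bay of the empty steel returns tote, and slide every new unit from the plywood rack fully home into a slot of the box. When all are in place, close the box: with the cover tilted, hook its edge under the lip on the robot's side, lower the other edge until the cover lies flat on the rim, and turn the latch fully over the cover's edge. Leave the tools and other things on the bench where they are.

Things in the scene. Friction and masses are not known exactly. Their poses are not given: they have to be found in the camera images.
- ebox: grey car electronics box, fixed, open on top, 166 mm wide (y), rim 91 mm up. Origin: centre of underside, z up, -x side nearest the robot. Lip along the -x rim (see pocket). On the +x rim a ridge 4 mm high, inner face at x = +66 mm: the 145 mm cover fits between pocket and ridge with 3 mm play and cannot be slid in flat. Latch beyond the ridge
- slot1 (a point): centre of the floor of the box's middle slot, 6 mm above its underside; axes the box's. Equal slots at y = -40 and +40 mm from it: 20.2 mm wide (y), 117 mm long (x), between end guides straight up to 40 mm above the floor, with round lead-in crowns to 50 mm. A unit at home stands on the floor, tab top 3 mm below the rim; 28 mm from tab to tab, 28 mm from outer tabs to the box's walls
- pocket (a point): middle of the inner bottom edge of the pocket under the lip: (-82, 0, 91) mm in the box's frame, axes the box's. Pocket back wall here; floor is the rim; lip overhangs 14 mm towards +x, underside 10 mm and top 16 mm above the rim; cheeks close the pocket's ends at y = +-83 mm. The cover's hooked edge (cover_hook) ends here, within 3 mm
- latch (a joint): quarter-turn latch on the box, vertical axis at x = +85 mm in the box's frame. 0 rad: unlocked, steel tongue along the box's +y, clear of the cover; turns anticlockwise seen from above to a stop at 1.5 rad, tongue to the box's -x, over the edge of a cover lying flat (2 mm above it). Stays where left; turns with about 0.06 N m
- latch_grip (a point): centre of the top of the latch's black wing grip, on the turning axis, 127 mm above the bench: wing 44 mm long (along the tongue), 12 mm thick, 24 mm tall; the tongue (5 mm thick, 35 mm reach) lies right under it. The point turns with the latch, y along the tongue
- cover: aluminium cover plate 145 (its x) x 160 (y) x 5 mm, about 0.3 kg, black grip rib across its middle 70 (y) x 14 (x) mm, top 29 mm above the underside. Origin: centre of underside, z up. The -x edge goes under the lip. Home: on the rim, origin at (-9.5 to -6.5, 0, 91) mm in the box's frame, axes parallel to the box's. Starts flat on the bench
- cover_hook (a point): middle of the cover's hooked (-x) edge, on the underside: (-72.5, 0, 0) mm in the cover's frame; axes the cover's
- rack: plywood tote, fixed, 130 (x) x 136 (y) mm, walls 35 mm high, with three bays 118 x 27 mm at y = -42, 0, +42 mm, floor 5 mm up, where the new units stand. Origin: centre of underside
- returns: plain steel tote, fixed, the same size and shape as the rack (130 x 136 mm, three bays 118 x 27 mm at y = -42, 0, +42 mm, floor 5 mm up, walls 35 mm high), empty at the start. Origin: centre of underside
- new0: new flat finned aluminium control unit on edge: casing 110 (its x) x 18 (y) x 60 mm tall, on top a centred black pull tab 40 (x) x 12 (y) x 22 mm tall, 82 mm in all; about 0.2 kg. Origin: centre of its underside, z up. All units are alike; either end may lead. Starts in a bay of the rack; may be absent
- new1: new flat finned aluminium control unit on edge: casing 110 (its x) x 18 (y) x 60 mm tall, on top a centred black pull tab 40 (x) x 12 (y) x 22 mm tall, 82 mm in all; about 0.2 kg. Origin: centre of its underside, z up. All units are alike; either end may lead. Starts in a bay of the rack; may be absent
- new2: new flat finned aluminium control unit on edge: casing 110 (its x) x 18 (y) x 60 mm tall, on top a centred black pull tab 40 (x) x 12 (y) x 22 mm tall, 82 mm in all; about 0.2 kg. Origin: centre of its underside, z up. All units are alike; either end may lead. Starts in a bay of the rack; may be absent
- old0: old flat finned aluminium control unit on edge: casing 110 (its x) x 18 (y) x 60 mm tall, on top a centred black pull tab 40 (x) x 12 (y) x 22 mm tall, 82 mm in all; about 0.2 kg. Origin: centre of its underside, z up. All units are alike; either end may lead. Starts home in the box's slot at y = -40 mm; may be absent
- old1: old flat finned aluminium control unit on edge: casing 110 (its x) x 18 (y) x 60 mm tall, on top a centred black pull tab 40 (x) x 12 (y) x 22 mm tall, 82 mm in all; about 0.2 kg. Origin: centre of its underside, z up. All units are alike; either end may lead. Starts home in the box's slot at y = 0 mm; may be absent
- old2: old flat finned aluminium control unit on edge: casing 110 (its x) x 18 (y) x 60 mm tall, on top a centred black pull tab 40 (x) x 12 (y) x 22 mm tall, 82 mm in all; about 0.2 kg. Origin: centre of its underside, z up. All units are alike; either end may lead. Starts home in the box's slot at y = 40 mm; may be absent
- screwdriver: screwdriver lying on the bench; a bystander, to be left alone
- wrench: wrench lying on the bench; a bystander, to be left alone
- hammer: hammer lying on the bench; a bystander, to be left alone
- spray: spray can 170 mm tall, standing; a bystander, to be left alone
- tape: roll of black tape, 90 mm across, 24 mm high; a bystander, to be left alone
- jar: glass jar 65 mm tall; a bystander, to be left alone
- socket: large socket 32 mm across, 50 mm tall, standing; a bystander, to be left alone

How it is judged:
On the way, in this order (a step that is already met when the one before it is completed fails the run):
1. all old units stand in the returns tote and all new units are home in slots of the box (x of new0 in the frame of ebox between -0.008 and 0.008 m and y of new0 in the frame of ebox between -0.06 and 0.06 m and z of new0 in the frame of ebox between 0.002 and 0.0095 m and angle between the z axis of each of new0, new1, new2 and the z axis of ebox, either way round below 0.06 rad and angle between each of new0, new1, new2's own z axis and vertical below 0.5 rad and angle between the x axis of each of new0, new1, new2 and the x axis of ebox, either way round below 0.08 rad and x of new1 in the frame of ebox between -0.008 and 0.008 m and y of new1 in the frame of ebox between -0.06 and 0.06 m and z of new1 in the frame of ebox between 0.002 and 0.0095 m and x of new2 in the frame of ebox between -0.008 and 0.008 m and y of new2 in the frame of ebox between -0.06 and 0.06 m and z of new2 in the frame of ebox between 0.002 and 0.0095 m and x of old0 in the frame of returns between -0.02 and 0.02 m and y of old0 in the frame of returns between -0.06 and 0.06 m and z of old0 in the frame of returns between 0 and 0.012 m and angle between each of old0, old1, old2's own z axis and vertical below 0.3 rad and x of old1 in the frame of returns between -0.02 and 0.02 m and y of old1 in the frame of returns between -0.06 and 0.06 m and z of old1 in the frame of returns between 0 and 0.012 m and x of old2 in the frame of returns between -0.02 and 0.02 m and y of old2 in the frame of returns between -0.06 and 0.06 m and z of old2 in the frame of returns between 0 and 0.012 m), for 0.3 s.
2. the cover, still tilted by 0.04 rad or more, has its edge under the lip (x of cover_hook in the frame of ebox between -0.09 and -0.073 m and z of cover_hook in the frame of ebox between 0.087 and 0.101 m and y of cover_hook in the frame of ebox between -0.01 and 0.01 m and angle between the z axis of cover and the z axis of ebox, either way round above 0.04 rad and angle between cover's own z axis and vertical below 0.8 rad), for 0.1 s.
3. the cover lies flat on the rim, hooked under the lip, the latch not yet over it (z of cover in the frame of ebox between 0.0885 and 0.0935 m and x of cover in the frame of ebox between -0.013 and -0.003 m and y of cover in the frame of ebox between -0.006 and 0.006 m and angle between the z axis of cover and the z axis of ebox, either way round below 0.025 rad and angle between the x axis of cover and the x axis of ebox, either way round below 0.05 rad and angle between cover's own z axis and vertical below 0.5 rad and value of joint latch below 0.7 rad), for 0.2 s.
4. the latch is turned over the cover's edge (value of joint latch above 1.25 rad), for 0.2 s.
At the end, for the whole second after the job is handed in: every new unit stands home on a slot floor (within 3.5 mm, 0.06 rad); every old unit upright in the returns tote; the cover flat on the rim, edge under the lip (2.5 mm in height, 0.025 rad, 5 mm along, 6 mm across); latch at 1.25 rad or more; all at rest (all of step 1 and z of cover in the frame of ebox between 0.0885 and 0.0935 m and x of cover in the frame of ebox between -0.013 and -0.003 m and y of cover in the frame of ebox between -0.006 and 0.006 m and angle between the z axis of cover and the z axis of ebox, either way round below 0.025 rad and angle between the x axis of cover and the x axis of ebox, either way round below 0.05 rad and angle between cover's own z axis and vertical below 0.5 rad and value of joint latch above 1.25 rad and linear speed of cover below 0.02 m/s); the robot touches nothing.
It fails at once if a bystander is moved by more than 3 cm (distance of any of screwdriver, wrench, hammer, spray, tape, jar, socket from where it was at the start of the episode above 0.03 m).
Of new0, new1, new2 only 2 to 3 are there at a start; the rules pass over those that are not, and their reading is None.
Of old0, old1, old2 only 2 to 3 are there at a start; the rules pass over those that are not, and their reading is None.
At some moment in a run one of cover may be knocked a few centimetres aside while the robot is not near it.
It also fails if it takes over 210 s, if anything falls off the work surface, if the arm or the gripper's body presses on something with over 40 N, if the wrist force passes 120 N, or if a joint passes its speed limit or range.

## Working session

There is one attempt and no reset: what is moved stays moved. The work goes in short steps, Python scripts to look and compute and a tool call to move; the robot and the scene stay as the last step left them, time stands still between calls to the robot, and variables do not carry over. Pictures are saved under pics/ and viewed, at most 15 in all, crops included, and the job is handed in when it is done.

Besides the shell and the picture viewer there is one more tool, called after "Call:" as name(argument=value, ...) on one line, values as JSON. send_rows: Moves the arm, as the interface text tells. Its arguments: {"type":"object","properties":{"motion":{"type":"string"}},"required":["motion"]}

```bash
mkdir -p pics; ls; python3 - <<'E'
from workcell import bot, vision, workorder, boxes_of
import cv2,numpy as np
o=bot.get_obs();print(o)
for n in ("scene","side","wrist"):
    im=vision.camera(n);cv2.imwrite(f"pics/a_{n}.png",cv2.cvtColor(im,cv2.COLOR_RGB2BGR))
    print(n,vision.camera_model(n))
    for t in ("ebox","cover","rack","returns","new0","old0","latch"):
        print(t,[(round(d['conf'],2),np.round(d['rect']).tolist()) for d in boxes_of(n,t)[:4]])
E
```

```text
pics
{'clock': 0.0, 'joint_pos': array([-5.71422042e-06,  2.41405380e-01,  3.70863972e-03,  1.33518145e+00,
       -4.36506953e-06,  1.57078167e+00]), 'joint_vel': array([ 0.00031838, -0.00031991, -0.00133609, -0.00057301, -0.00090814,
        0.00058766]), 'tau': array([ 5.50268451e-04, -3.72315860e+01,  2.52406776e+01,  1.67737965e-02,
        2.29149265e-05,  1.14679995e-05]), 'eef_pos': array([ 4.99367518e-01, -4.17829467e-06,  2.30410793e-01]), 'tool_rot': array([ 0.70710323,  0.70710956, -0.00073759, -0.00073452]), 'ft_force': array([-1.01406629, -0.35476367, -0.36759507]), 'ft_torque': array([ 0.02833498,  0.04075766, -0.03753038]), 'grasp_force': 0.0, 'grip_width': 0.08551971573393362}
scene {'fov_y': 44.7112876289738, 'cx': 322.295832630808, 'cy': 197.42044722472528, 'world_from_camera': array([[-0.68111659,  0.53967529, -0.49480376,  1.24607893],
       [ 0.73211918,  0.49366014, -0.46936252,  0.62067314],
       [-0.00903846, -0.68194592, -0.73134675,  1.07087211],
       [ 0.        ,  0.        ,  0.        ,  1.        ]])}
ebox [(0.94, [363.0, 208.0, 85.0, 91.0]), (0.2
[... 1524 characters left out ...]
04, -9.62230970e-01, -2.72233966e-01,
         6.94616273e-02],
       [ 9.99999169e-01,  1.34169643e-04,  1.28227697e-03,
         3.03325336e-04],
       [-1.19732108e-03, -2.72234353e-01,  9.62230234e-01,
        -1.42808567e-01],
       [ 0.00000000e+00,  0.00000000e+00,  0.00000000e+00,
         1.00000000e+00]])}
ebox [(0.65, [353.0, 104.0, 208.0, 207.0])]
cover []
rack []
returns []
new0 [(0.77, [310.0, 293.0, 86.0, 53.0]), (0.75, [273.0, 334.0, 32.0, 17.0]), (0.67, [309.0, 320.0, 83.0, 37.0])]
old0 [(0.91, [348.0, 81.0, 112.0, 34.0]), (0.66, [345.0, 118.0, 105.0, 28.0]), (0.64, [462.0, 235.0, 35.0, 34.0])]
latch [(0.93, [439.0, 118.0, 35.0, 70.0]), (0.22, [309.0, 293.0, 84.0, 54.0])]
```

```bash
python3 - <<'E'
import cv2,numpy as np
for n,(x0,y0,w,h) in dict(scene=(200,90,320,240),side=(140,140,320,240)).items():
    im=cv2.imread(f"pics/a_{n}.png")[y0:y0+h,x0:x0+w]
    cv2.imwrite(f"pics/b_{n}.png",cv2.resize(im,None,fx=2.5,fy=2.5,interpolation=cv2.INTER_CUBIC))
E
```

```text
(no output)
```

View pics/b_scene.png

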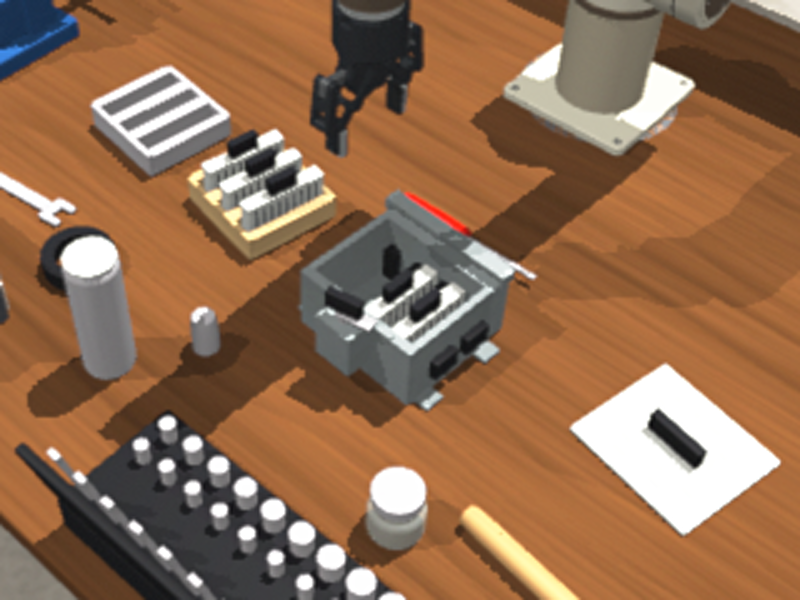

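View pics/b_side.png

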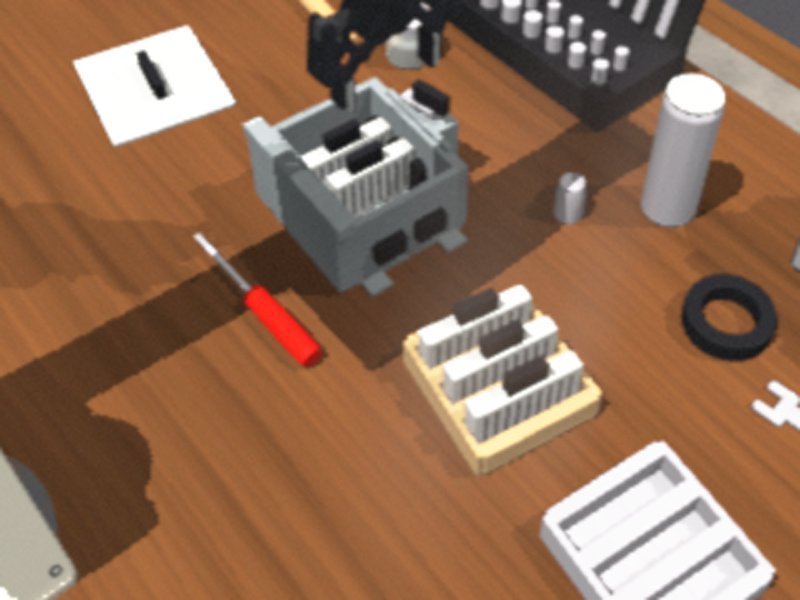

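View pics/a_wrist.png

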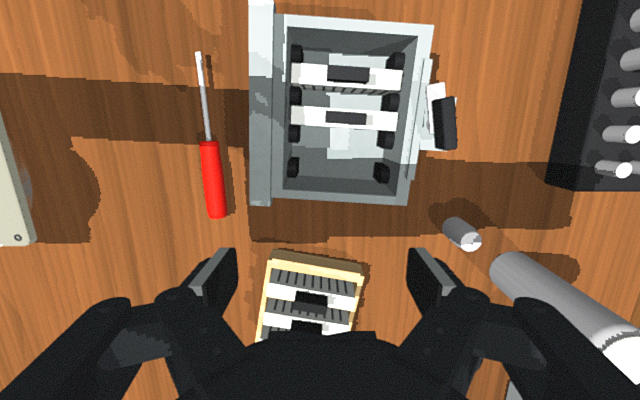

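```bash
cat > h.py <<'E'
from workcell import bot, vision, workorder, boxes_of
import cv2,numpy as np,json,os
from scipy.optimize import least_squares
from scipy.spatial.transform import Rotation as R
def cam(n,o=None):
    m=vision.camera_model(n)
    if n=="wrist":
        o=o or bot.get_obs();T=np.eye(4);T[:3,:3]=R.from_quat(o['tool_rot']).as_matrix();T[:3,3]=o['eef_pos']
        T=T@m['hand_eye']
    else:T=m['world_from_camera']
    return T,200/np.tan(np.radians(m['fov_y']/2)),m['cx'],m['cy']
def proj(C,P):
    T,f,cx,cy=C;p=(np.atleast_2d(P)-T[:3,3])@T[:3,:3];return np.c_[cx+f*p[:,0]/p[:,2],cy+f*p[:,1]/p[:,2]]
def ray(C,u):
    T,f,cx,cy=C;return T[:3,3],T[:3,:3]@np.array([(u[0]-cx)/f,(u[1]-cy)/f,1])
def atz(C,u,z):
    o,d=ray(C,u);return o+d*(z-o[2])/d[2]
def tri(obs): # [(C,uv)..]
    A=np.zeros((3,3));b=np.zeros(3)
    for C,u in obs:
        o,d=ray(C,u);d=d/np.linalg.norm(d);M=np.eye(3)-np.outer(d,d);A+=M;b+=M@o
    return np.linalg.solve(A,b)
def pose(x):
    c,s=np.cos(x[2]),np.sin(x[2]);return np.array([[c,-s,0],[s,c,0],[0,0,1]]),np.array([x[0],x[1],0])
def fit(obs,x0,freez=False): # obs: [(C,uv,modelpoint)] -> x,y,yaw(,z)
    def r(x):
        Rm,t=pose(x);t=t.copy();t[2]=x[3] if freez else 0
        return np.concatenate([(proj(C,Rm@np.array(p)+t)[0]-u) for C,u,p in obs])
    s=least_squares(r,list(x0)+([0.] if freez else []),loss='soft_l1',f_scale=1.5)
    return s.x,r(s.x).reshape(-1,2)
def snap(n,name):
    o=bot.get_obs();im=vision.camera(n);cv2.imwrite(f"pics/{name}.png",cv2.cvtColor(im,cv2.COLOR_RGB2BGR))
    json.dump({k:np.array(o[k]).tolist() for k in('eef_pos','tool_rot')},open(f"pics/{name}.json","w"))
    return cam(n,o)
def ocam(name):return cam("wrist",json.load(open(f"pics/{name}.json")))
E
python3 - <<'E'
from h import *
np.set_printoptions(precision=4,suppress=True)
S,D,W=cam("scene"),cam("side"),cam("wrist")
s=lambda x,y:(x/2.5+200,y/2.5+90)
d=lambda x,y:(x/2.5+140,y/2.5+140)
print("old tabs wrist",atz(W,(348,74),.088),atz(W,(349,117),.088))
print("tab old tri +40",tri([(S,s(427,305)),(D,d(343,135)),(W,(348,74))]),"mid",tri([(S,s(400,286)),(D,d(366,157)),(W,(349,117))]))
print("new tabs",[tri([(S,s(*a)),(D,d(*b))]) for a,b in [((282,180),(477,306)),((261,161),(502,338)),((243,142),(527,375))]])
print("cover rib",tri([(S,s(677,437)),(D,d(152,74))]))
print("cover corners",[tri([(S,s(*a)),(D,d(*b))]) for a,b in [((665,365),(75,62)),((571,430),(113,142)),((684,533),(233,101)),((779,462),(189,28))]])
print("returns",[tri([(S,s(*a)),(D,d(*b))]) for a,b in [((230,118),(543,522)),((150,158),(660,445))]],[atz(S,s(*a),.035) for a in [((230,118)),(150,158),(93,107),(170,68)]])
print("rack",[atz(S,s(*a),.035) for a in [(333,198),(250,240),(190,180)]],[atz(D,d(*a),.035) for a in [(405,345),(482,455),(600,392)]])
print("box rim",[tri([(S,s(*a)),(D,d(*b))]) for a,b in [((302,270),(467,175))]],[atz(W,u,.091) for u in [(434,24),(407,205)]])
print("latch",tri([(S,s(346,302)),(D,d(430,97))]))
E
```

```text
old tabs wrist [0.525  0.1123 0.088 ] [0.5269 0.074  0.088 ]
tab old tri +40 [0.5253 0.1149 0.0759] mid [0.5253 0.0751 0.076 ]
new tabs [array([ 0.4863, -0.1397,  0.0751]), array([ 0.4796, -0.181 ,  0.0764]), array([ 0.4698, -0.2227,  0.0762])]
cover rib [0.4467 0.3939 0.0146]
cover corners [array([0.3842, 0.3654, 0.0734]), array([ 0.4134,  0.3205, -0.042 ]), array([ 0.5182,  0.4203, -0.0746]), array([0.4845, 0.4594, 0.0513])]
returns [array([ 0.4071, -0.3128,  0.0251]), array([ 0.534 , -0.3298,  0.0278])] [array([ 0.414 , -0.3026,  0.035 ]), array([ 0.5382, -0.322 ,  0.035 ]), array([ 0.5211, -0.454 ,  0.035 ]), array([ 0.3947, -0.4398,  0.035 ])]
rack [array([ 0.4356, -0.1003,  0.035 ]), array([ 0.556 , -0.1248,  0.035 ]), array([ 0.5321, -0.2542,  0.035 ])] [array([ 0.427 , -0.1099,  0.035 ]), array([ 0.4066, -0.2396,  0.035 ]), array([ 0.5296, -0.2623,  0.035 ])]
box rim [array([ 0.5829, -0.0163,  0.0825])] [array([0.5994, 0.1525, 0.091 ]), array([ 0.5893, -0.0136,  0.091 ])]
latch [0.6066 0.0697 0.1144]
```

Call:
send_rows(motion="-1 1 0 -1 -0.149; -1 2 0 -2 -0.298; -1 3 0 -3 -0.447; -1 4 0 -4 -0.596; -1 5 0 -5 -0.745")

```text
clock: 1.7
eef_pos: [0.5, 0.0504, 0.2817]
tool_rot: [0.399, 0.917, 0.0, 0.0]
ft_force: [0.8, -0.3, 0.7]
grip_width: 0.0853
grasp_force: 0.0
```

```bash
python3 -c "
from h import *
o=bot.get_obs();print(o['joint_pos'],o['eef_pos'],o['clock'],R.from_quat(o['tool_rot']).as_matrix())"
```

```text
[ 1.00391942e-01  2.30106697e-01  1.21762360e-01  1.46244201e+00
 -2.45073431e-06  9.20154575e-01] [0.49995672 0.05036018 0.28172766] 1.7 [[-6.82394738e-01  7.30983872e-01  1.01769369e-05]
 [ 7.30983873e-01  6.82394738e-01 -1.43800759e-06]
 [-7.99584854e-06  6.45788793e-06 -1.00000000e+00]]
```

Call:
send_rows(motion="-1 0.4 0.4 -0.4 -0.149; -1 0.9 0.8 -0.8 -0.298; -1 1.3 1.2 -1.2 -0.447; -1 1.8 1.6 -1.6 -0.596; -1 2.2 2.0 -2 -0.745")

```text
clock: 2.2
eef_pos: [0.4997, 0.08, 0.3015]
tool_rot: [0.037, 0.999, 0.0, -0.0]
ft_force: [-0.5, 0.2, 0.0]
grip_width: 0.0849
grasp_force: 0.0
```

```bash
python3 - <<'E'
from h import *
snap("wrist","w1")
E
```

Call:
send_rows(motion="-1 1 5 0 0; -1 2 10 0 0; -1 3 15 0 0; -1 3.5 20 0 0; -1 3.5 25 -2 0")

```text
clock: 2.75
eef_pos: [0.4828, 0.3266, 0.3167]
tool_rot: [0.041, 0.999, -0.002, -0.002]
ft_force: [1.5, -0.5, 0.3]
grip_width: 0.0855
grasp_force: 0.0
```

Call:
send_rows(motion="-1 0 4 0 0.05; -1 0 7 0 0.08; -1 0 7 0 0.08")

```text
clock: 3.05
eef_pos: [0.4897, 0.3989, 0.3167]
tool_rot: [0.079, 0.997, -0.0, -0.001]
ft_force: [-0.5, -0.0, -0.5]
grip_width: 0.0853
grasp_force: 0.0
```

```bash
python3 - <<'E'
from h import *
snap("wrist","w2"); print(bot.get_obs()['eef_pos'],bot.get_obs()['joint_pos'])
E
```

```text
[0.48986475 0.39672286 0.31719448] [ 6.80841124e-01  5.15646920e-01  6.29039477e-01  1.68632257e+00
 -2.40139205e-04  8.40593423e-01]
```

View pics/w1.png

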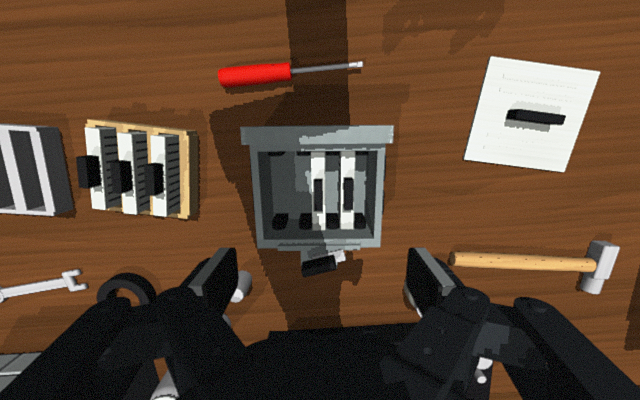

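View pics/w2.png

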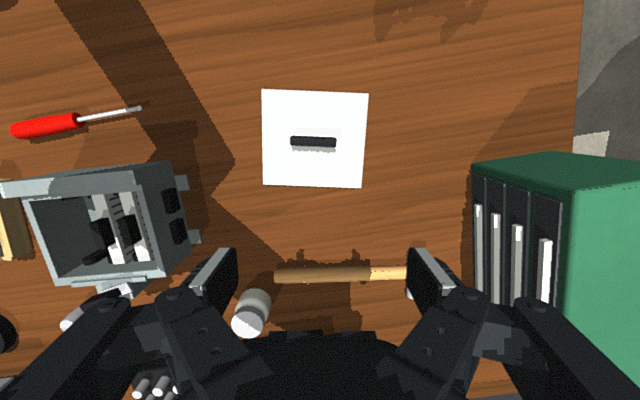

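```bash
python3 - <<'E'
from h import *
np.set_printoptions(precision=4,suppress=True)
A=cam("wrist",dict(eef_pos=[.49937,0,.2304],tool_rot=[.70710323,.70710956,-.00073759,-.00073452]));B=ocam("w1");C=ocam("w2")
print("old tabs",tri([(A,(348,74)),(B,(348.5,193))]),tri([(A,(349,117)),(B,(318.5,194))]))
obs=[(B,(381,247),(.07,.083,.091)),(B,(257,246),(.07,-.083,.091)),(A,(434,24),(.07,.083,.091)),(A,(407,205),(.07,-.083,.091)),
 (A,(348,74),(0,.04,.088)),(B,(348.5,193),(0,.04,.088)),(A,(349,117),(0,0,.088)),(B,(318.5,194),(0,0,.088))]
x,r=fit(obs,(.525,.075,-.05),True);print("box",x,"\n",r)
obs=[(B,u,p) for u,p in [((199,132),(-.065,.068,.035)),((191,220),(.065,.068,.035)),((90,120),(-.065,-.068,.035)),((80,211),(.065,-.068,.035))]]
x,r=fit(obs,(.47,-.18,-.1),True);print("rack",x,"\n",r)
k=[tri([(A,a),(B,b)]) for a,b in [((311,298),(157,179))]];print(k,[atz(B,u,.087) for u in [(157,163+16),(127,176),(95,172)]])
print("ret",[atz(B,u,.035) for u in [(57,126),(74,214)]])
print("cover",[atz(C,u,.005) for u in [(263,89),(368,94),(361,188),(263,187)]],atz(C,(313,141),.029))
E
```

```text
old tabs [0.5253 0.1139 0.0746] [0.5287 0.0736 0.0556]
box [ 0.5228  0.073  -0.0616 -0.0009] 
 [[-1.6183 -1.604 ]
 [ 0.0001  0.7587]
 [-0.517  -0.266 ]
 [-0.5676 -0.3632]
 [ 1.4666 -1.9433]
 [-0.3982  2.1702]
 [-3.2059  0.0184]
 [-1.1954  1.5365]]
rack [ 0.481  -0.1656 -0.224   0.021 ] 
 [[-4.9654  0.7268]
 [ 0.5187  3.7213]
 [-0.4059 -3.2202]
 [16.0313 -0.6425]]
[array([ 0.487 , -0.1344,  0.0785])] [array([ 0.4859, -0.1298,  0.087 ]), array([ 0.4793, -0.1671,  0.087 ]), array([ 0.4712, -0.2063,  0.087 ])]
ret [array([ 0.4096, -0.2829,  0.035 ]), array([ 0.5377, -0.2994,  0.035 ])]
cover [array([0.361 , 0.3307, 0.005 ]), array([0.3928, 0.485 , 0.005 ]), array([0.5348, 0.4572, 0.005 ]), array([0.5079, 0.2987, 0.005 ])] [0.4466 0.3929 0.029 ]
```

Call:
send_rows(motion="0.4 -0.6 -5 0 0; 0.4 -1.3 -10 0 0; 0.4 -1.9 -15 1 0; 0.4 -2.6 -20 2 0; 0.4 -3.2 -25 4 0")

```text
clock: 3.6
eef_pos: [0.4818, 0.1472, 0.2827]
tool_rot: [0.082, 0.997, 0.0, 0.002]
ft_force: [1.0, 0.2, -0.0]
grip_width: 0.0257
grasp_force: 0.0
```

Call:
send_rows(motion="0.4 -0.5 -4 1 -0.05; 0.4 -0.9 -6.9 1.7 -0.1; 0.4 -0.9 -6.9 1.7 -0.1; 0.4 -0.9 -6.9 1.7 -0.1")

```text
clock: 4.0
eef_pos: [0.4794, 0.0795, 0.2651]
tool_rot: [0.033, 0.999, 0.0, 0.0]
ft_force: [0.5, -0.3, 0.3]
grip_width: 0.0256
grasp_force: 0.0
```

```bash
python3 - <<'E'
from h import *
snap("wrist","w3"); o=bot.get_obs();print(o['eef_pos'],o['grip_width'])
im=cv2.imread("pics/w3.png");cv2.imwrite("pics/w3b.png",cv2.resize(im,(800,500),interpolation=cv2.INTER_CUBIC))
E
```

```text
[0.4797844  0.0803681  0.26526018] 0.025237670758828667
```

View pics/w3b.png

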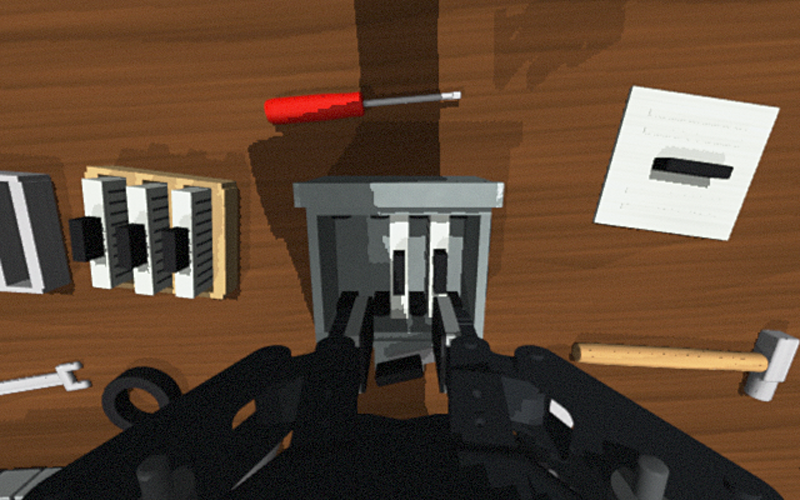

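```bash
python3 - <<'E'
from h import *
np.set_printoptions(precision=4,suppress=True)
W=ocam("w3");B=ocam("w1")
for nm,C,rois in (("w3",W,[(312,195,330,245),(345,195,362,245)]),("w1",B,[(311,175,326,215),(341,175,357,215)])):
    g=cv2.cvtColor(cv2.imread(f"pics/{nm}.png"),cv2.COLOR_BGR2GRAY)
    for a,b,c,d in rois:
        m=(g[b:d,a:c]<45).astype(np.uint8);n,l,s,ce=cv2.connectedComponentsWithStats(m)
        i=1+s[1:,4].argmax();x,y,w,h=s[i,:4];x+=a;y+=b
        print(nm,(x,y,w,h),s[i,4],"edges z.088:",[atz(C,u,.088)[:2] for u in [(x,y),(x+w,y+h)]], "c",atz(C,(x+w/2,y+h/2),.085)[:2])
for C,us in ((W,[(294/1.25,184/1.25),(502/1.25,184/1.25)]),(B,[(241,127),(392,126)])):
    p=[atz(C,u,.107) for u in us];dd=p[1]-p[0];print("lip",p,np.linalg.norm(dd),"yaw",-np.arctan2(dd[0],dd[1]))
E
```

```text
w3 (np.int32(315), np.int32(201), np.int32(8), np.int32(35)) 273 edges z.088: [array([0.4996, 0.0708]), array([0.5442, 0.0773])] c [0.5225 0.0739]
w3 (np.int32(347), np.int32(200), np.int32(15), np.int32(43)) 362 edges z.088: [array([0.5008, 0.1082]), array([0.5564, 0.1242])] c [0.5291 0.1163]
w1 (np.int32(314), np.int32(179), np.int32(8), np.int32(32)) 218 edges z.088: [array([0.5006, 0.0705]), array([0.544 , 0.0775])] c [0.5227 0.0738]
w1 (np.int32(344), np.int32(178), np.int32(9), np.int32(32)) 262 edges z.088: [array([0.5021, 0.1087]), array([0.5457, 0.1182])] c [0.5243 0.1136]
lip [array([ 0.4308, -0.0074,  0.107 ]), array([0.442, 0.166, 0.107])] 0.17379017671688335 yaw -0.0647308400715694
lip [array([ 0.4302, -0.0074,  0.107 ]), array([0.442 , 0.1656, 0.107 ])] 0.17340480591379834 yaw -0.06769322749317214
```

Call:
send_rows(motion="0.4 -2.2 1.8 3 0; 0.4 -4.3 3.6 6 0; 0.4 -4.3 3.6 10.5 0; 0.4 -4.3 3.6 14.5 0; 0.4 -4.3 3.6 14.5 0")

```text
clock: 4.55
eef_pos: [0.5203, 0.1146, 0.1141]
tool_rot: [0.03, 1.0, -0.001, -0.006]
ft_force: [-1.2, 0.2, -0.5]
grip_width: 0.0256
grasp_force: 0.0
```

```bash
python3 - <<'E'
from h import *
snap("wrist","w4"); o=bot.get_obs();print(o['eef_pos'],o['grip_width'],o['ft_force'])
im=cv2.imread("pics/w4.png");cv2.imwrite("pics/w4b.png",cv2.resize(im[200:,160:480],(800,500),interpolation=cv2.INTER_CUBIC))
E
```

```text
[0.52266114 0.11492388 0.11753664] 0.025682492039620218 [0.11974481 0.41784322 0.13025738]
```

View pics/w4b.png

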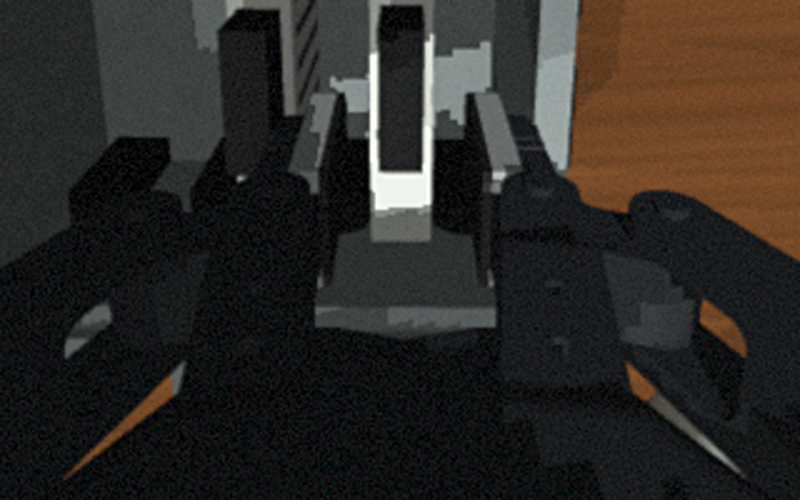

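Call:
send_rows(motion="0.4 0 0 3 0; 0.4 0 0 4.4 0; 0.4 0 0 4.8 0; 0.4 0 0 4.8 0; 0.4 0 0 4.8 0")

```text
clock: 5.1
eef_pos: [0.5268, 0.1148, 0.074]
tool_rot: [0.03, 1.0, 0.0, 0.002]
ft_force: [-0.6, -0.0, -0.2]
grip_width: 0.0254
grasp_force: 0.0
```

Call:
send_rows(motion="1 0 0 0 0; 1 0 0 0 0; 1 0 0 0 0; 1 0 0 0 0; 1 0 0 0 0")

```text
clock: 5.6
eef_pos: [0.5265, 0.1143, 0.0736]
tool_rot: [0.031, 1.0, 0.0, 0.002]
ft_force: [-1.3, -1.3, 7.3]
grip_width: 0.0104
grasp_force: 60.1
```

Call:
send_rows(motion="1 0 0 -2 0; 1 0 0 -5 0; 1 0 0 -9 0; 1 0 0 -13 0; 1 0 0 -13 0")

```text
clock: 6.1
eef_pos: [0.5286, 0.1151, 0.2082]
tool_rot: [0.03, 1.0, 0.002, 0.006]
ft_force: [0.4, -0.2, -1.5]
grip_width: 0.0103
grasp_force: 59.1
```

Call:
send_rows(motion="1 0 -4 -2 0; 1 -0.5 -8.5 -4 0; 1 -1 -13.5 -4 0; 1 -1.3 -18.5 -4 0; 1 -1.6 -23.5 -4 0")

```text
clock: 6.6
eef_pos: [0.5261, -0.1224, 0.241]
tool_rot: [0.03, 1.0, 0.0, -0.0]
ft_force: [1.1, 0.7, -1.8]
grip_width: 0.0102
grasp_force: 59.2
```

Call:
send_rows(motion="1 -0.3 -5 0 0; 1 -0.6 -10 0 0; 1 -1 -15 0 0; 1 -1.3 -20 0 0; 1 -1.5 -23.5 0 0")

```text
clock: 7.1
eef_pos: [0.5263, -0.3594, 0.2401]
tool_rot: [0.032, 1.0, 0.0, -0.001]
ft_force: [0.6, -1.0, -1.7]
grip_width: 0.0105
grasp_force: 59.2
```

Call:
send_rows(motion="1 0 0 0 0.05; 1 0 0 0 0.07; 1 0 0 0 0.07")

```text
clock: 7.4
eef_pos: [0.5271, -0.3558, 0.2406]
tool_rot: [0.065, 0.998, 0.001, -0.001]
ft_force: [0.2, 0.4, -2.4]
grip_width: 0.01
grasp_force: 59.3
```

```bash
python3 - <<'E'
from h import *
snap("wrist","w5"); o=bot.get_obs();print(o['eef_pos'],o['grip_width'],o['ft_force'],o['joint_pos'])
im=cv2.imread("pics/w5.png");cv2.imwrite("pics/w5b.png",cv2.resize(im,(800,500),interpolation=cv2.INTER_CUBIC))
E
```

```text
[ 0.52731662 -0.35543688  0.24112133] 0.010292014992294997 [-0.30127503 -0.28327601 -2.51714089] [-5.93224100e-01  5.21226050e-01  4.43351826e-01  1.49427697e+00
  2.69288958e-04 -4.63953558e-01]
```

View pics/w5b.png

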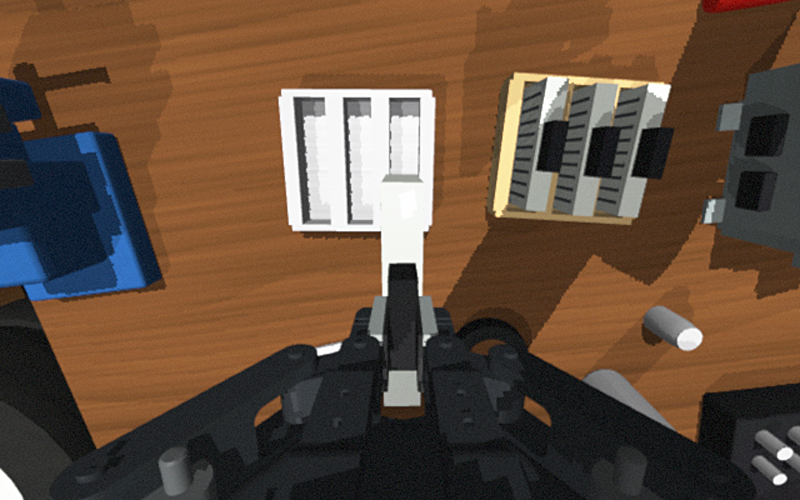

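```bash
python3 - <<'E'
from h import *
np.set_printoptions(precision=4,suppress=True)
C=ocam("w5")
M=[(-.065,-.068,.035),(-.065,.068,.035),(.065,.068,.035),(.065,-.068,.035)]
for n,u in (("ret",[(279,90),(435,90),(432,231),(290,230)]),("rack",[(514,72),(671,85),(635,223),(489,214)])):
    u=np.array(u)/1.25
    x,r=fit([(C,a,p) for a,p in zip(u,M)],(.46,-.3,-.1));print(n,x,"\n",r);x,r=fit([(C,a,p) for a,p in zip(u,M)],(.46,-.3,-.1),True);print(n,x)
    Rm,t=pose(x)
    print("bays",[(Rm@np.array([0,y,0])+t)[:2] for y in(-.042,0,.042)])
# rack tabs' tops click (top face centre) from w5 + w3
W=ocam("w3");print([atz(C,np.array(u)/1.25,.087) for u in [(658,153),(608,152),(555,147)]])
o=bot.get_obs();print(R.from_quat(o['tool_rot']).as_euler('zyx'))
# bay centre clicks on floor/top
print("bay ctr",[atz(C,np.array(u)/1.25,.035) for u in [(313,160),(358,160),(405,160)]])
E
```

```text
ret [ 0.464  -0.3882 -0.1335] 
 [[ 2.1931 -0.4593]
 [-2.1958  0.0254]
 [-2.5546 -0.0997]
 [ 2.5462  0.3183]]
ret [ 0.4643 -0.3874 -0.1337  0.0067]
bays [array([ 0.4587, -0.4291]), array([ 0.4643, -0.3874]), array([ 0.4699, -0.3458])]
rack [ 0.4802 -0.1819 -0.1985] 
 [[ 2.1919 -0.6157]
 [-3.4677 -1.8717]
 [-2.7852  1.2559]
 [ 5.8446  1.0525]]
rack [ 0.4803 -0.1849 -0.199   0.0065]
bays [array([ 0.472 , -0.2261]), array([ 0.4803, -0.1849]), array([ 0.4886, -0.1438])]
[array([ 0.4861, -0.1421,  0.087 ]), array([ 0.4801, -0.182 ,  0.087 ]), array([ 0.4707, -0.2242,  0.087 ])]
[-3.0123 -0.001  -3.1406]
bay ctr [array([ 0.4549, -0.4311,  0.035 ]), array([ 0.4604, -0.3887,  0.035 ]), array([ 0.4662, -0.3444,  0.035 ])]
```

Call:
send_rows(motion="1 3 0.2 2 0; 1 6.1 0.3 5 0; 1 6.1 0.3 9 0; 1 6.1 0.3 12 0; 1 6.1 0.3 12.3 0")

```text
clock: 7.95
eef_pos: [0.4646, -0.3421, 0.1147]
tool_rot: [0.064, 0.998, 0.002, -0.004]
ft_force: [-0.5, 0.2, -2.8]
grip_width: 0.0104
grasp_force: 59.2
```

```bash
python3 - <<'E'
from h import *
snap("wrist","w6"); o=bot.get_obs();print(o['eef_pos'],o['ft_force'])
im=cv2.imread("pics/w6.png");cv2.imwrite("pics/w6b.png",cv2.resize(im[:,120:520],(800,800))[:600])
E
```

```text
[ 0.46593257 -0.34315392  0.11667836] [-0.55412371 -0.02203275 -2.61930962]
```

View pics/w6b.png

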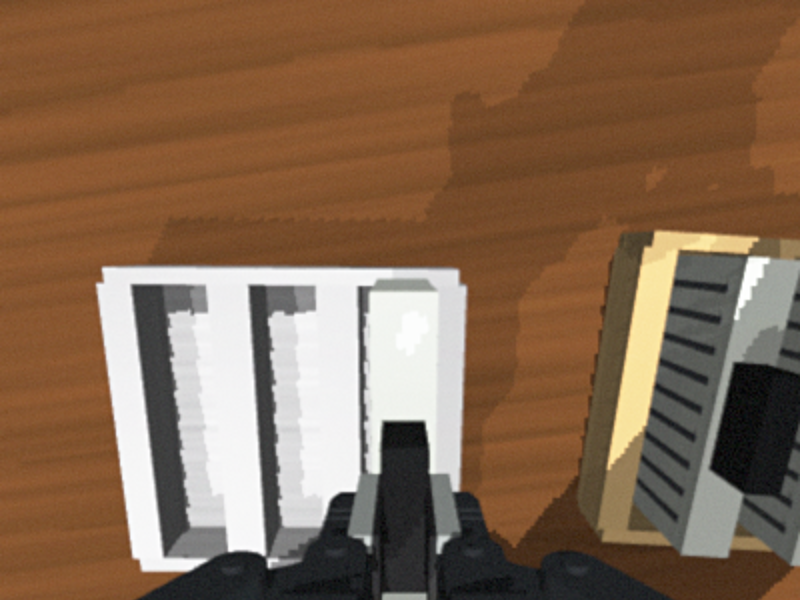

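Call:
send_rows(motion="1 -0.45 -0.2 0 0; 1 -0.45 -0.2 1 0; 1 -0.45 -0.2 2 0; 1 -0.45 -0.2 3 0; 1 -0.45 -0.2 3.6 0")

```text
clock: 8.5
eef_pos: [0.471, -0.3476, 0.0813]
tool_rot: [0.065, 0.998, 0.0, -0.001]
ft_force: [-0.2, 0.3, -2.1]
grip_width: 0.0104
grasp_force: 59.3
```

Call:
send_rows(motion="1 0 0 0.3 0; 1 0 0 0.5 0; 1 0 0 0.6 0; 1 0 0 0.6 0")

```text
clock: 8.9
eef_pos: [0.4717, -0.3481, 0.0768]
tool_rot: [0.065, 0.998, -0.0, 0.0]
ft_force: [-0.1, 0.4, -1.3]
grip_width: 0.0104
grasp_force: 59.3
```

Call:
send_rows(motion="1 0 0 0.3 0; 0.4 0 0 0.3 0; 0.4 0 0 0.3 0; 0.4 0 0 -3 0; 0.4 0 0 -8 0")

```text
clock: 9.4
eef_pos: [0.4695, -0.3464, 0.1543]
tool_rot: [0.065, 0.998, 0.002, -0.003]
ft_force: [-0.3, -1.0, -0.1]
grip_width: 0.0255
grasp_force: 0.0
```

Call:
send_rows(motion="0.4 0 3 -4 0; 0.4 0 8 -6 0; 0.4 0.1 13 -6 0; 0.4 0.1 18 -6 0; 0.4 0.2 23 -6 0")

```text
clock: 9.9
eef_pos: [0.4996, -0.1217, 0.2178]
tool_rot: [0.066, 0.998, -0.0, 0.001]
ft_force: [0.3, -0.2, -0.0]
grip_width: 0.0254
grasp_force: 0.0
```

Call:
send_rows(motion="0.4 0 5 0 -0.02; 0.4 0.1 10 0 -0.04; 0.4 0.1 15 0 -0.063; 0.4 0.1 19.6 0 -0.063; 0.4 0.1 19.6 0 -0.063")

```text
clock: 10.4
eef_pos: [0.5243, 0.0766, 0.2172]
tool_rot: [0.03, 1.0, 0.001, 0.001]
ft_force: [0.4, -0.6, -0.1]
grip_width: 0.0256
grasp_force: 0.0
```

Call:
send_rows(motion="0.4 0 0 3 0; 0.4 0 0 6 0; 0.4 0 0 7 0; 0.4 0 0 7 0; 0.4 0 0 7 0")

```text
clock: 10.9
eef_pos: [0.5245, 0.0707, 0.1479]
tool_rot: [0.034, 0.999, 0.0, 0.001]
ft_force: [1.0, -0.3, 0.5]
grip_width: 0.0259
grasp_force: 0.0
```

```bash
python3 - <<'E'
from h import *
o=bot.get_obs();print(o['eef_pos'],o['tool_rot'],o['grip_width'],o['ft_force'])
C=snap("scene","s2");S=cam("wrist")
for n in("old0",):print([(round(d['conf'],2),np.round(d['rect']).tolist(),np.round(atz(C,d['rect'][:2],.06),3)) for d in boxes_of("scene",n)[:4]])
E
```

```text
[0.52448148 0.07074343 0.14785519] [3.43067150e-02 9.99411036e-01 8.84057931e-05 7.88482482e-04] 0.025870916472616273 [ 0.96948371 -0.27519931  0.5476691 ]
[(0.82, [360.0, 209.0, 32.0, 30.0], array([0.523, 0.08 , 0.06 ])), (0.74, [273.0, 138.0, 30.0, 22.0], array([ 0.48 , -0.322,  0.06 ]))]
```

Call:
send_rows(motion="0.4 0 0.35 2 0; 0.4 0 0.35 5 0; 0.4 0 0.35 7 0; 0.4 0 0.35 7.4 0; 0.4 0 0.35 7.4 0")

```text
clock: 11.5
eef_pos: [0.5243, 0.0746, 0.0732]
tool_rot: [0.034, 0.999, 0.0, 0.0]
ft_force: [-0.1, 0.5, 0.0]
grip_width: 0.0257
grasp_force: 0.0
```

Call:
send_rows(motion="1 0 0 0 0; 1 0 0 0 0; 1 0 0 0 0; 1 0 0 0 0; 1 0 0 0 0")

```text
clock: 12.0
eef_pos: [0.5254, 0.0745, 0.0745]
tool_rot: [0.034, 0.999, -0.0, 0.002]
ft_force: [0.1, -1.2, 6.4]
grip_width: 0.0105
grasp_force: 60.5
```

Call:
send_rows(motion="1 0 0 -2 0; 1 0 0 -5 0; 1 0 0 -9 0; 1 0 0 -13 0; 1 0 0 -13 0")

```text
clock: 12.5
eef_pos: [0.5275, 0.0754, 0.209]
tool_rot: [0.034, 0.999, 0.001, 0.006]
ft_force: [1.3, 0.3, -1.1]
grip_width: 0.0101
grasp_force: 59.6
```

Call:
send_rows(motion="1 0 -4 -2 0; 1 0.5 -8.5 -3 0; 1 0.8 -13.5 -3 0; 1 1.1 -18.5 -3 0; 1 1.4 -23.5 -3 0")

```text
clock: 13.0
eef_pos: [0.4932, -0.1599, 0.2319]
tool_rot: [0.034, 0.999, 0.0, -0.0]
ft_force: [0.5, 0.5, -2.2]
grip_width: 0.0105
grasp_force: 59.6
```

Call:
send_rows(motion="1 0.3 -5 0 0.02; 1 0.6 -10 0 0.04; 1 0.9 -15 0 0.063; 1 1.1 -20 0 0.063; 1 1.3 -23.1 0 0.063")

```text
clock: 13.5
eef_pos: [0.4641, -0.3912, 0.2311]
tool_rot: [0.067, 0.998, 0.0, -0.001]
ft_force: [0.1, 0.7, -1.8]
grip_width: 0.0105
grasp_force: 59.6
```

Call:
send_rows(motion="1 0 0 3 0; 1 0 0 7 0; 1 0 0 10 0; 1 0 0 11 0; 1 0 0 11 0")

```text
clock: 14.0
eef_pos: [0.4642, -0.3869, 0.1202]
tool_rot: [0.065, 0.998, 0.002, -0.002]
ft_force: [-0.9, -0.4, -1.2]
grip_width: 0.0105
grasp_force: 59.6
```

```bash
python3 - <<'E'
from h import *
o=bot.get_obs();print(o['eef_pos'],o['tool_rot'],o['grip_width'],o['ft_force'])
E
```

```text
[ 0.4641673  -0.38685775  0.12023012] [ 0.06531707  0.99786089  0.00169097 -0.00211495] 0.010511289784103301 [-0.93921404 -0.4126097  -1.24791032]
```

Call:
send_rows(motion="1 -0.15 -0.2 0.5 0; 1 -0.15 -0.2 1.5 0; 1 -0.15 -0.2 2.5 0; 1 -0.15 -0.2 3.5 0; 1 -0.15 -0.2 4 0")

```text
clock: 14.5
eef_pos: [0.4661, -0.3898, 0.0813]
tool_rot: [0.065, 0.998, 0.001, -0.001]
ft_force: [0.7, -0.4, -1.7]
grip_width: 0.0098
grasp_force: 59.7
```

Call:
send_rows(motion="1 0 0 0.3 0; 1 0 0 0.5 0; 1 0 0 0.5 0")

```text
clock: 14.8
eef_pos: [0.4667, -0.3903, 0.0776]
tool_rot: [0.065, 0.998, 0.0, -0.0]
ft_force: [-0.2, 0.1, -1.5]
grip_width: 0.0104
grasp_force: 59.7
```

Call:
send_rows(motion="1 0 0 0.3 0; 0.4 0 0 0.3 0; 0.4 0 0 0.3 0; 0.4 0 0 -3 0; 0.4 0 0 -8 0")

```text
clock: 15.3
eef_pos: [0.4647, -0.3887, 0.1553]
tool_rot: [0.065, 0.998, 0.002, -0.003]
ft_force: [0.6, -0.7, 0.6]
grip_width: 0.0253
grasp_force: 0.0
```

Call:
send_rows(motion="0.4 0.1 4 -3 0.03; 0.4 0.4 9 -5 0.06; 0.4 0.7 14 -5 0.06; 0.4 1.1 19 -5 0.06; 0.4 1.4 24.5 -5 0.06")

```text
clock: 15.8
eef_pos: [0.4843, -0.153, 0.2089]
tool_rot: [0.096, 0.995, -0.0, 0.001]
ft_force: [0.5, 0.2, 1.1]
grip_width: 0.0258
grasp_force: 0.0
```

Call:
send_rows(motion="0.4 0 0 0 0; 0.4 0 0 0 0")

```text
clock: 16.0
eef_pos: [0.4846, -0.1536, 0.2085]
tool_rot: [0.094, 0.996, -0.0, 0.001]
ft_force: [-0.1, 1.0, 0.2]
grip_width: 0.0256
grasp_force: 0.0
```

```bash
python3 - <<'E'
from h import *
snap("wrist","w7"); o=bot.get_obs();print(o['eef_pos'],o['tool_rot'],o['ft_force'])
im=cv2.imread("pics/w7.png");cv2.imwrite("pics/w7b.png",cv2.resize(im[:300],(800,375)))
E
```

```text
[ 0.48457181 -0.15475014  0.20833627] [ 9.48368085e-02  9.95492461e-01 -4.39202527e-04  7.39299680e-04] [-0.04564957 -1.04131988  0.82602753]
```

View pics/w7b.png

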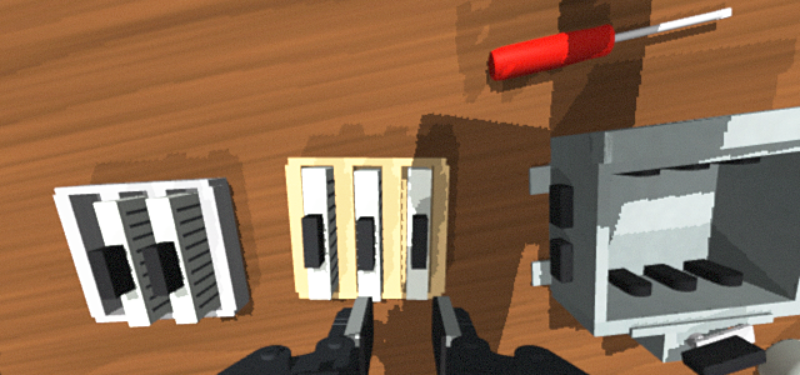

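```bash
python3 - <<'E'
from h import *
np.set_printoptions(precision=4,suppress=True)
C=ocam("w7");g=cv2.cvtColor(cv2.imread("pics/w7.png"),cv2.COLOR_BGR2GRAY)
for a,b,c,d in [(238,165,264,222),(282,165,306,222),(325,165,346,222)]:
    m=(g[b:d,a:c]<55).astype(np.uint8);n,l,s,ce=cv2.connectedComponentsWithStats(m);i=1+s[1:,4].argmax()
    x,y,w,h=s[i,:4];rr=cv2.minAreaRect(np.argwhere(l==i)[:,::-1].astype(np.float32));print((x+a,y+b,w,h),rr,atz(C,(x+a+w/2,y+b+h/2),.08))
u=[(287,158),(448,158),(444,297),(298,298)]
M=[(-.065,-.068,.035),(-.065,.068,.035),(.065,.068,.035),(.065,-.068,.035)]
x,r=fit([(C,np.array(a)/1.25,p) for a,p in zip(u,M)],(.46,-.18,-.1));print(x,r)
E
```

```text
(np.int32(242), np.int32(172), np.int32(18), np.int32(41)) ((13.89999771118164, 26.80000114440918), (40.87077331542969, 15.414929389953613), 81.8698959350586) [ 0.4704 -0.2213  0.08  ]
(np.int32(286), np.int32(174), np.int32(14), np.int32(42)) ((11.263277053833008, 29.449111938476562), (41.50785446166992, 12.172977447509766), 86.18592071533203) [ 0.4805 -0.1812  0.08  ]
(np.int32(330), np.int32(172), np.int32(12), np.int32(43)) ((10.499998092651367, 27.999996185302734), (10.999998092651367, 41.99999237060547), 0.0) [ 0.4869 -0.1392  0.08  ]
[ 0.4804 -0.1828 -0.1854] [[ 1.1355 -0.0959]
 [-1.3395 -0.3432]
 [-1.6231  0.4754]
 [ 2.045  -0.1943]]
```

Call:
send_rows(motion="0.4 0 1.5 3 0; 0.4 0 1.5 7 0; 0.4 0 1.5 11 0; 0.4 0 1.5 11 0; 0.4 0 1.5 11 0")

```text
clock: 16.55
eef_pos: [0.4866, -0.1412, 0.0977]
tool_rot: [0.096, 0.995, 0.0, -0.001]
ft_force: [0.1, -1.1, 0.0]
grip_width: 0.0253
grasp_force: 0.0
```

```bash
python3 - <<'E'
from h import *
C=snap("wrist","w8"); o=bot.get_obs();print(o['eef_pos'])
im=cv2.imread("pics/w8.png");g=cv2.cvtColor(im,cv2.COLOR_BGR2GRAY)
# white casing columns at a few rows ahead of the fingers -> centre line at z .065
for r in (160,180,200,220,240):
    row=g[r,270:380]; print(r,''.join('#' if v>150 else ('.' if v<50 else '-') for v in row))
E
```

```text
[ 0.48800958 -0.14139281  0.09913857]
160 ---.....-#######################----######------#----#------#--##-#---------------------#--..-...-.-----------
180 ---..-----#######################---######----------------------------------------------#--....-.-------------
200 ##--------.######################-----##--#-------------------------------------------##--...-..--------------
220 ###-----..--######################----####-....................----------------########--..---...-------------
240 ####---.-----##----------..-######----####-....................--------------...-----------....---------------
```

Call:
send_rows(motion="0.4 0 0 1.5 0; 0.4 0 0 2.5 0; 0.4 0 0 2.5 0; 1 0 0 2.5 0; 1 0 0 2.5 0")

```text
clock: 17.1
eef_pos: [0.4878, -0.1403, 0.0739]
tool_rot: [0.095, 0.995, -0.0, 0.001]
ft_force: [-1.2, -1.1, 2.7]
grip_width: 0.0099
grasp_force: 60.1
```

Call:
send_rows(motion="1 0 0 0 0; 1 0 0 0 0; 1 0 0 0 0")

```text
clock: 17.4
eef_pos: [0.4878, -0.1402, 0.0738]
tool_rot: [0.095, 0.995, -0.0, 0.001]
ft_force: [-0.7, -0.8, 5.0]
grip_width: 0.0103
grasp_force: 60.5
```

Call:
send_rows(motion="1 0 0 -3 0; 1 0 0 -7 0; 1 0 0 -12 0; 1 0 0 -14 0; 1 0 0 -14 0")

```text
clock: 17.9
eef_pos: [0.4891, -0.1403, 0.2162]
tool_rot: [0.095, 0.995, -0.001, 0.004]
ft_force: [0.7, -1.2, -3.1]
grip_width: 0.0102
grasp_force: 59.7
```

Call:
send_rows(motion="1 0 0 0 -0.04; 1 0 0 0 -0.08; 1 0 0 0 -0.122; 1 0 0 0 -0.122")

```text
clock: 18.3
eef_pos: [0.4856, -0.1393, 0.2102]
tool_rot: [0.034, 0.999, 0.001, -0.002]
ft_force: [-0.3, -0.7, -1.6]
grip_width: 0.0107
grasp_force: 59.7
```

```bash
python3 - <<'E'
from h import *
snap("wrist","w9"); o=bot.get_obs();print(o['eef_pos'])
m=vision.camera_model("wrist");H=m['hand_eye'];f=200/np.tan(np.radians(m['fov_y']/2))
for n in("w5","w9"):
    g=cv2.cvtColor(cv2.imread(f"pics/{n}.png"),cv2.COLOR_BGR2GRAY)
    col=g[:,316:328].mean(1);print(n,np.round(col[125:160]).astype(int).tolist())
def tx(r,z=.0088):
    d=H[:3,:3]@np.array([0,(r-m['cy'])/f,1]);return H[0,3]+d[0]*(z-H[2,3])/d[2]
print([(r,round(tx(r)*1000,1)) for r in range(136,154,2)])
E
```

```text
[ 0.48579956 -0.13941474  0.21057585]
w5 [238, 238, 238, 238, 235, 237, 237, 237, 235, 237, 239, 238, 235, 231, 197, 158, 156, 157, 156, 157, 188, 242, 251, 248, 248, 247, 248, 248, 249, 251, 252, 252, 252, 252, 252]
w9 [91, 87, 99, 160, 225, 233, 217, 217, 216, 185, 127, 115, 118, 116, 132, 161, 161, 153, 153, 134, 122, 146, 174, 141, 134, 138, 136, 137, 137, 136, 137, 137, 137, 136, 138]
[(136, np.float64(61.4)), (138, np.float64(60.4)), (140, np.float64(59.3)), (142, np.float64(58.3)), (144, np.float64(57.3)), (146, np.float64(56.3)), (148, np.float64(55.2)), (150, np.float64(54.2)), (152, np.float64(53.1))]
```

Call:
send_rows(motion="1 -0.4 5 0 0; 1 -0.9 10 0 0; 1 -1.4 15 0 0; 1 -1.8 20 0 0; 1 -2.3 25 0 0")

```text
clock: 18.85
eef_pos: [0.5263, 0.1087, 0.2115]
tool_rot: [0.035, 0.999, -0.0, -0.001]
ft_force: [1.7, -1.0, -2.0]
grip_width: 0.0107
grasp_force: 59.7
```

Call:
send_rows(motion="1 0 0.6 0 0; 1 0 0.6 2 0; 1 0 0.6 5 0; 1 0 0.6 7 0; 1 0 0.6 7 0")

```text
clock: 19.35
eef_pos: [0.524, 0.1119, 0.1384]
tool_rot: [0.035, 0.999, -0.001, -0.004]
ft_force: [-0.5, -0.3, -1.6]
grip_width: 0.0101
grasp_force: 59.7
```

Call:
send_rows(motion="1 0 0 0 0; 1 0 0 0 0")

```text
clock: 19.55
eef_pos: [0.5282, 0.1128, 0.1438]
tool_rot: [0.035, 0.999, 0.0, 0.001]
ft_force: [0.5, 0.3, -2.5]
grip_width: 0.0101
grasp_force: 59.7
```

```bash
python3 - <<'E'
from h import *
C=snap("wrist","w10"); o=bot.get_obs();print(o['eef_pos'],o['tool_rot'],o['ft_force'])
E
```

```text
[0.52838663 0.11288598 0.14409117] [3.46810456e-02 9.99397563e-01 3.33657875e-04 1.27463480e-03] [ 0.75342113  0.50649138 -2.25218566]
```

Call:
send_rows(motion="1 0.2 0.15 0 0; 1 0.2 0.15 0.5 0; 1 0.2 0.15 1 0; 1 0.2 0.15 1 0; 1 0.2 0.15 1 0")

```text
clock: 20.1
eef_pos: [0.5252, 0.1145, 0.1323]
tool_rot: [0.034, 0.999, -0.0, -0.0]
ft_force: [-0.1, 0.7, -1.7]
grip_width: 0.0103
grasp_force: 59.8
```

Call:
send_rows(motion="1 0 0 0.5 0; 1 0 0 1 0; 1 0 0 1.5 0; 1 0 0 1.5 0; 1 0 0 1.5 0")

```text
clock: 20.6
eef_pos: [0.5252, 0.1145, 0.1174]
tool_rot: [0.034, 0.999, -0.0, -0.0]
ft_force: [-0.2, 0.2, -1.4]
grip_width: 0.0101
grasp_force: 59.7
```

Call:
send_rows(motion="1 0 0 0.5 0; 1 0 0 1 0; 1 0 0 1.5 0; 1 0 0 2 0; 1 0 0 2 0")

```text
clock: 21.1
eef_pos: [0.5246, 0.1144, 0.0966]
tool_rot: [0.034, 0.999, -0.0, -0.001]
ft_force: [0.3, -0.7, -2.1]
grip_width: 0.0104
grasp_force: 59.7
```

Call:
send_rows(motion="1 0 0 0.7 0; 1 0 0 1.4 0; 1 0 0 2 0; 1 0 0 2.2 0; 1 0 0 2.2 0")

```text
clock: 21.6
eef_pos: [0.5248, 0.1143, 0.0752]
tool_rot: [0.034, 0.999, -0.0, -0.001]
ft_force: [-0.7, -2.0, -3.1]
grip_width: 0.0101
grasp_force: 59.7
```

Call:
send_rows(motion="0.4 0 0 0 0; 0.4 0 0 0 0; 0.4 0 0 -3 0; 0.4 0 0 -8 0; 0.4 0 0 -12 0")

```text
clock: 22.1
eef_pos: [0.526, 0.115, 0.1982]
tool_rot: [0.034, 0.999, 0.001, 0.001]
ft_force: [1.5, 0.5, 0.5]
grip_width: 0.0254
grasp_force: 0.0
```

Call:
send_rows(motion="0.4 0.4 -5 0 0; 0.4 0.8 -10 0 0; 0.4 1.2 -15 0 0; 0.4 1.6 -20 0 0; 0.4 2.0 -25 0 0")

```text
clock: 22.6
eef_pos: [0.4887, -0.1343, 0.1966]
tool_rot: [0.034, 0.999, 0.0, 0.001]
ft_force: [0.0, -0.8, -0.1]
grip_width: 0.0256
grasp_force: 0.0
```

Call:
send_rows(motion="0.4 0.4 -4.8 0 0.05; 0.4 0.4 -4.8 3 0.1; 0.4 0.4 -4.8 7 0.122; 0.4 0.4 -4.8 9 0.122; 0.4 0.4 -4.8 9 0.122")

```text
clock: 23.1
eef_pos: [0.479, -0.1796, 0.103]
tool_rot: [0.095, 0.995, 0.001, -0.003]
ft_force: [-0.3, 0.6, 0.6]
grip_width: 0.0257
grasp_force: 0.0
```

Call:
send_rows(motion="0.4 0 0 0 0; 0.4 0 0 0 0; 0.4 0 0 0 0")

```text
clock: 23.4
eef_pos: [0.4826, -0.1806, 0.1075]
tool_rot: [0.095, 0.995, -0.0, 0.002]
ft_force: [0.4, -0.6, -0.2]
grip_width: 0.0256
grasp_force: 0.0
```

```bash
cat > ck.py <<'E'
from h import *
import sys
C=snap("wrist",sys.argv[1]); o=bot.get_obs();print(o['eef_pos'],o['tool_rot'],o['ft_force'])
g=cv2.cvtColor(cv2.imread(f"pics/{sys.argv[1]}.png"),cv2.COLOR_BGR2GRAY)
for r in (180,200,220,240): print(r,''.join('#' if v>150 else ('.' if v<50 else '-') for v in g[r,270:380]))
E
python3 ck.py w11
```

```text
[ 0.48237287 -0.18052002  0.10727086] [ 9.50293982e-02  9.95473159e-01 -3.99823600e-04  1.56329585e-03] [ 0.34351222  0.5639016  -0.24697205]
180 -----...--####################----#############################-#############---------------------------------
200 #--..-----#####################----####-.................-##################----------------------------------
220 #------..--####################----####-...............-..-###-###########------------------###--#-#-##--#--##
240 ##---..---.-###----------...####---####--.-.--..-..--.-..-####-#####---------...------------------------------
```

Call:
send_rows(motion="0.4 0.1 -0.15 1.5 0; 0.4 0.1 -0.15 2.8 0; 0.4 0.1 -0.15 3.3 0; 0.4 0.1 -0.15 3.3 0; 1 0.1 -0.15 3.3 0")

```text
clock: 23.95
eef_pos: [0.4804, -0.1817, 0.0734]
tool_rot: [0.095, 0.995, -0.0, 0.001]
ft_force: [-0.9, -0.6, -0.1]
grip_width: 0.0125
grasp_force: 0.0
```

Call:
send_rows(motion="1 0 0 0 0; 1 0 0 0 0; 1 0 0 0 0; 1 0 0 0 0")

```text
clock: 24.35
eef_pos: [0.4806, -0.1819, 0.0735]
tool_rot: [0.095, 0.995, -0.0, 0.001]
ft_force: [0.4, -0.1, 4.9]
grip_width: 0.0101
grasp_force: 60.7
```

Call:
send_rows(motion="1 0 0 -3 0; 1 0 0 -7 0; 1 0 0 -12 0; 1 0 0 -14 0; 1 0 0 -14 0")

```text
clock: 24.85
eef_pos: [0.4818, -0.1823, 0.216]
tool_rot: [0.095, 0.995, -0.001, 0.003]
ft_force: [0.3, 0.1, -2.1]
grip_width: 0.0102
grasp_force: 59.9
```

Call:
send_rows(motion="1 0 0 0 -0.04; 1 0 0 0 -0.08; 1 0 0 0 -0.122; 1 0 0 0 -0.122; 1 0 0 0 -0.122")

```text
clock: 25.35
eef_pos: [0.4789, -0.1812, 0.2108]
tool_rot: [0.035, 0.999, 0.001, -0.002]
ft_force: [-0.1, 0.3, -2.7]
grip_width: 0.0103
grasp_force: 59.8
```

```bash
cat > held.py <<'E'
from h import *
import sys
n=sys.argv[1];snap("wrist",n); o=bot.get_obs();print(o['eef_pos'],o['tool_rot'])
g=cv2.cvtColor(cv2.imread(f"pics/{n}.png"),cv2.COLOR_BGR2GRAY)
print(np.round(g[:,316:328].mean(1)[125:160]).astype(int).tolist())
E
python3 held.py w12
```

```text
[ 0.47910492 -0.18131801  0.2112339 ] [ 3.47689404e-02  9.99394415e-01  4.49746703e-04 -1.31214479e-03]
[86, 117, 194, 236, 236, 235, 236, 230, 164, 111, 108, 111, 111, 110, 109, 120, 148, 164, 163, 162, 159, 159, 163, 217, 254, 250, 249, 249, 249, 249, 248, 249, 249, 249, 248]
```

Call:
send_rows(motion="1 -0.5 5 0 0; 1 -1 10 0 0; 1 -1.5 15 0 0; 1 -2 20 0 0; 1 -2.6 25 0 0")

```text
clock: 25.9
eef_pos: [0.5225, 0.0665, 0.2123]
tool_rot: [0.035, 0.999, -0.0, -0.0]
ft_force: [0.0, 0.1, -1.7]
grip_width: 0.0102
grasp_force: 59.8
```

Call:
send_rows(motion="1 0 0.8 0 0; 1 0 0.8 2 0; 1 0 0.8 5 0; 1 0 0.8 7 0; 1 0 0.8 7 0")

```text
clock: 26.4
eef_pos: [0.5204, 0.072, 0.1391]
tool_rot: [0.035, 0.999, -0.001, -0.004]
ft_force: [-0.7, -0.0, -1.4]
grip_width: 0.01
grasp_force: 59.8
```

Call:
send_rows(motion="1 0 0 0 0; 1 0 0 0 0; 1 0 0 0 0; 1 0 0 0 0; 1 0 0 0 0")

```text
clock: 26.9
eef_pos: [0.5237, 0.0727, 0.1434]
tool_rot: [0.034, 0.999, 0.0, 0.001]
ft_force: [-0.7, -0.5, -2.0]
grip_width: 0.0104
grasp_force: 59.9
```

Correct by y +1.8 mm and lower.

Call:
send_rows(motion="1 0 0.2 0.5 0; 1 0 0.2 1 0; 1 0 0.2 1.5 0; 1 0 0.2 1.5 0; 1 0 0.2 1.5 0")

```text
clock: 27.4
eef_pos: [0.5231, 0.0746, 0.1272]
tool_rot: [0.034, 0.999, -0.0, -0.0]
ft_force: [0.1, 0.4, -1.8]
grip_width: 0.0104
grasp_force: 59.9
```

Call:
send_rows(motion="1 0 0 0.5 0; 1 0 0 1 0; 1 0 0 1 0; 1 0 0 1 0")

```text
clock: 27.8
eef_pos: [0.5232, 0.0746, 0.1174]
tool_rot: [0.034, 0.999, -0.0, -0.0]
ft_force: [-0.4, 0.6, -2.8]
grip_width: 0.0105
grasp_force: 59.9
```

Call:
send_rows(motion="1 0 0 0.6 0; 1 0 0 1.2 0; 1 0 0 1.8 0; 1 0 0 2.4 0; 1 0 0 3 0")

```text
clock: 28.3
eef_pos: [0.5232, 0.0745, 0.087]
tool_rot: [0.034, 0.999, -0.0, -0.0]
ft_force: [-0.2, -0.5, -1.8]
grip_width: 0.0102
grasp_force: 59.9
```

Call:
send_rows(motion="1 0 0 0.6 0; 1 0 0 1 0; 1 0 0 1.2 0; 1 0 0 1.2 0; 1 0 0 1.2 0")

```text
clock: 28.8
eef_pos: [0.5231, 0.0745, 0.0755]
tool_rot: [0.034, 0.999, -0.0, -0.0]
ft_force: [-0.3, -2.0, -2.7]
grip_width: 0.0104
grasp_force: 59.7
```

Call:
send_rows(motion="0.4 0 0 0 0; 0.4 0 0 0 0; 0.4 0 0 -3 0; 0.4 0 0 -8 0; 0.4 0 0 -12 0")

```text
clock: 29.3
eef_pos: [0.5239, 0.0751, 0.1983]
tool_rot: [0.034, 0.999, 0.001, 0.001]
ft_force: [0.9, 0.9, 0.5]
grip_width: 0.0259
grasp_force: 0.0
```

Call:
send_rows(motion="0.4 0.5 -5 0 0; 0.4 1 -10 0 0; 0.4 1.6 -15 0 0; 0.4 2.1 -20 0 0; 0.4 2.6 -25 0 0")

```text
clock: 29.8
eef_pos: [0.4806, -0.1732, 0.1967]
tool_rot: [0.034, 0.999, -0.0, 0.001]
ft_force: [1.2, -0.0, 0.4]
grip_width: 0.0256
grasp_force: 0.0
```

Call:
send_rows(motion="0.4 0.4 -5 0 0.05; 0.4 0.4 -5 3 0.1; 0.4 0.4 -5 7 0.122; 0.4 0.4 -5 9 0.122; 0.4 0.4 -5 9 0.122")

```text
clock: 30.3
eef_pos: [0.4709, -0.2203, 0.103]
tool_rot: [0.096, 0.995, 0.001, -0.003]
ft_force: [-0.3, 0.1, -0.6]
grip_width: 0.0256
grasp_force: 0.0
```

Call:
send_rows(motion="0.4 0 0 0 0; 0.4 0 0 0 0; 0.4 0 0 0 0; 0.4 0 0 0 0")

```text
clock: 30.7
eef_pos: [0.474, -0.2214, 0.107]
tool_rot: [0.095, 0.995, -0.0, 0.001]
ft_force: [-0.4, 0.2, 0.7]
grip_width: 0.0256
grasp_force: 0.0
```

```bash
python3 ck.py w13
```

```text
[ 0.47382046 -0.22138047  0.10675517] [ 9.51230922e-02  9.95464961e-01 -3.40117399e-04  9.96848478e-04] [-0.76578702 -0.29289898 -0.92317347]
180 --------##################----#################################-##########################################----
200 ---------##################---#########-.................-####-########################################-------
220 ----------#################---#########-.................--###-#####################################--#####---
240 -----------####----------....----######-..--.-.-..-----..--##--#############-...------------------------------
```

Call:
send_rows(motion="0.4 0.2 -0.2 1.5 0; 0.4 0.2 -0.2 2.8 0; 0.4 0.2 -0.2 3.3 0; 0.4 0.2 -0.2 3.3 0; 1 0.2 -0.2 3.3 0")

```text
clock: 31.25
eef_pos: [0.4712, -0.2229, 0.0732]
tool_rot: [0.095, 0.995, -0.0, 0.0]
ft_force: [-0.0, -2.6, 0.2]
grip_width: 0.0122
grasp_force: 0.3
```

Call:
send_rows(motion="1 0 0 0 0; 1 0 0 0 0; 1 0 0 0 0; 1 0 0 0 0")

```text
clock: 31.65
eef_pos: [0.4714, -0.2231, 0.0734]
tool_rot: [0.095, 0.995, -0.0, 0.001]
ft_force: [0.1, 0.6, 2.8]
grip_width: 0.0106
grasp_force: 60.6
```

Call:
send_rows(motion="1 0 0 -3 0; 1 0 0 -7 0; 1 0 0 -12 0; 1 0 0 -14 0; 1 0 0 -14 0")

```text
clock: 32.15
eef_pos: [0.4727, -0.2237, 0.2162]
tool_rot: [0.095, 0.995, -0.001, 0.003]
ft_force: [0.3, 0.8, -2.5]
grip_width: 0.0102
grasp_force: 60.0
```

Call:
send_rows(motion="1 0 0 0 -0.04; 1 0 0 0 -0.08; 1 0 0 0 -0.122; 1 0 0 0 -0.122; 1 0 0 0 -0.122")

```text
clock: 32.65
eef_pos: [0.4698, -0.2224, 0.2109]
tool_rot: [0.035, 0.999, 0.001, -0.002]
ft_force: [0.4, 0.1, -2.1]
grip_width: 0.0105
grasp_force: 60.0
```

```bash
python3 held.py w14
```

```text
[ 0.47007386 -0.22249337  0.21129878] [ 3.47456671e-02  9.99395369e-01  5.01764593e-04 -1.17653307e-03]
[89, 86, 123, 200, 239, 239, 238, 239, 233, 171, 119, 121, 122, 122, 125, 145, 166, 165, 163, 161, 162, 174, 229, 254, 251, 250, 250, 249, 250, 249, 249, 249, 250, 250, 249]
```

Call:
send_rows(motion="1 -0.7 5 0 0; 1 -1.3 10 0 0; 1 -2 15 0 0; 1 -2.7 20 0 0; 1 -3.3 25 0 0")

```text
clock: 33.2
eef_pos: [0.5205, 0.024, 0.2123]
tool_rot: [0.035, 0.999, -0.0, -0.0]
ft_force: [0.6, -0.1, -1.9]
grip_width: 0.0103
grasp_force: 59.9
```

Call:
send_rows(motion="1 0 1 0 0; 1 0 1 2 0; 1 0 1 5 0; 1 0 1 7 0; 1 0 1 7 0")

```text
clock: 33.7
eef_pos: [0.5183, 0.0316, 0.1392]
tool_rot: [0.035, 0.999, -0.0, -0.004]
ft_force: [0.0, -0.5, -1.3]
grip_width: 0.0105
grasp_force: 60.0
```

Call:
send_rows(motion="1 0 0 0 0; 1 0 0 0 0; 1 0 0 0 0; 1 0 0 0 0; 1 0 0 0 0")

```text
clock: 34.2
eef_pos: [0.5215, 0.0321, 0.1434]
tool_rot: [0.034, 0.999, 0.0, 0.001]
ft_force: [0.2, 0.5, -2.1]
grip_width: 0.0104
grasp_force: 60.0
```

Call:
send_rows(motion="1 0 0.25 0.5 0; 1 0 0.25 1 0; 1 0 0.25 1.5 0; 1 0 0.25 1.5 0; 1 0 0.25 1.5 0")

```text
clock: 34.7
eef_pos: [0.521, 0.0347, 0.1273]
tool_rot: [0.034, 0.999, -0.0, -0.0]
ft_force: [-0.4, -0.8, -2.5]
grip_width: 0.0103
grasp_force: 60.0
```

Call:
send_rows(motion="1 0 0 0.5 0; 1 0 0 1 0; 1 0 0 1 0; 1 0 0 1 0")

```text
clock: 35.1
eef_pos: [0.5211, 0.0347, 0.1174]
tool_rot: [0.034, 0.999, -0.0, -0.0]
ft_force: [-0.0, -0.4, -1.8]
grip_width: 0.0101
grasp_force: 60.0
```

Call:
send_rows(motion="1 0 0 0.4 0; 1 0 0 0.8 0; 1 0 0 1.2 0; 1 0 0 1.2 0")

```text
clock: 35.5
eef_pos: [0.5208, 0.0344, 0.1049]
tool_rot: [0.034, 0.999, -0.0, -0.001]
ft_force: [0.2, -2.1, -2.4]
grip_width: 0.0105
grasp_force: 59.9
```

Call:
send_rows(motion="1 0 0 0.6 0; 1 0 0 1.2 0; 1 0 0 1.8 0; 1 0 0 2.4 0; 1 0 0 2.9 0")

```text
clock: 36.0
eef_pos: [0.5211, 0.0344, 0.076]
tool_rot: [0.034, 0.999, -0.0, -0.0]
ft_force: [-0.3, -3.0, -0.5]
grip_width: 0.0101
grasp_force: 60.2
```

Call:
send_rows(motion="1 0 0 0.1 0; 1 0 0 0.1 0; 1 0 0 0.1 0")

```text
clock: 36.3
eef_pos: [0.5207, 0.0345, 0.0753]
tool_rot: [0.034, 0.999, -0.0, -0.001]
ft_force: [-0.8, -2.3, -4.0]
grip_width: 0.0101
grasp_force: 59.8
```

Call:
send_rows(motion="0.4 0 0 0 0; 0.4 0 0 0 0; 0.4 0 0 -3 0; 0.4 0 0 -8 0; 0.4 0 0 -13 0")

```text
clock: 36.8
eef_pos: [0.5209, 0.0353, 0.2071]
tool_rot: [0.034, 0.999, 0.001, -0.0]
ft_force: [1.4, -0.0, -0.4]
grip_width: 0.0256
grasp_force: 0.0
```

Call:
send_rows(motion="-1 1 0 -4 0; -1 2 3 -8 0; -1 2.5 8 -10 0; -1 3 12 -10 0; -1 3.5 17 -10 0")

```text
clock: 37.3
eef_pos: [0.4986, 0.2085, 0.3083]
tool_rot: [0.035, 0.999, 0.002, 0.002]
ft_force: [1.5, -0.0, 0.4]
grip_width: 0.0852
grasp_force: 0.0
```

```bash
python3 - <<'E'
from h import *
snap("wrist","w15")
E
```

Call:
send_rows(motion="-1 0.5 5 0 0.04; -1 1 10 0 0.08; -1 1.5 14 0 0.12; -1 2 17 0 0.14; -1 2 17 0 0.14")

```text
clock: 37.85
eef_pos: [0.4886, 0.3818, 0.3048]
tool_rot: [0.102, 0.995, 0.001, -0.001]
ft_force: [0.7, -0.6, -0.1]
grip_width: 0.0855
grasp_force: 0.0
```

```bash
python3 - <<'E'
from h import *
snap("wrist","w16"); o=bot.get_obs();print(o['eef_pos'],o['tool_rot'])
a=cv2.imread("pics/w15.png")[:300];b=cv2.imread("pics/w16.png")[:300]
cv2.imwrite("pics/w15b.png",np.vstack([a,b]))
E
```

```text
[0.48905879 0.37962435 0.30517047] [ 1.02314202e-01  9.94752054e-01  2.70943569e-04 -2.87089424e-04]
```

View pics/w15b.png

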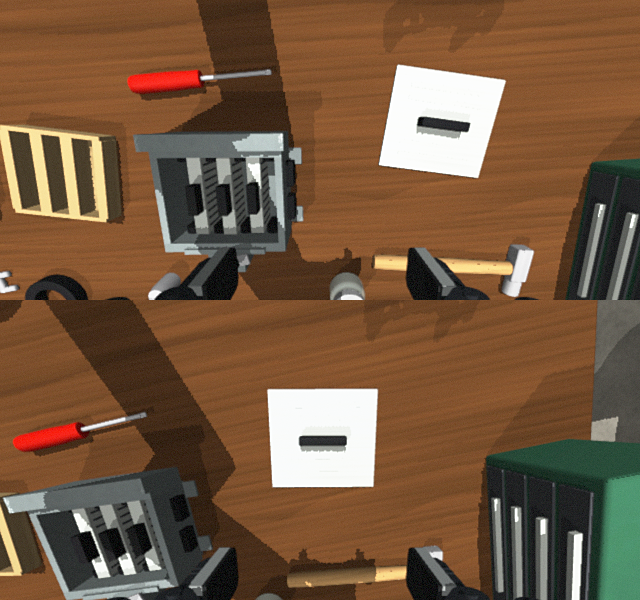

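```bash
python3 - <<'E'
from h import *
np.set_printoptions(precision=4,suppress=True)
C=ocam("w16")
M=[(-.0725,-.08,.005),(-.0725,.08,.005),(.0725,.08,.005),(.0725,-.08,.005)]
u=[(268,90),(377,89),(375,187),(273,187)]
x,r=fit([(C,a,p) for a,p in zip(u,M)],(.45,.39,-.2));print(x,r)
g=cv2.cvtColor(cv2.imread("pics/w16.png"),cv2.COLOR_BGR2GRAY)[100:170,285:362]
n,l,s,c=cv2.connectedComponentsWithStats((g<70).astype(np.uint8));i=1+s[1:,4].argmax();a=s[i];print(a,c[i])
# blob shows top face + maybe the +-x side; use the extreme rows
x0,y0,w,h=a[:4];x0+=285;y0+=100
print([atz(C,q,.029) for q in [(x0,y0+h/2),(x0+w,y0+h/2),(x0+w/2,y0),(x0+w/2,y0+h)]])
o=bot.get_obs();Rt=R.from_quat(o['tool_rot']).as_matrix();p=atz(C,(x0+w/2,y0+h/2),.027)
print(p,"tool shift",Rt.T@(p-o['eef_pos']))
E
```

```text
[ 0.4484  0.3933 -0.1933] [[-0.097   0.1719]
 [ 0.669   0.0582]
 [-1.3167 -0.6548]
 [ 0.4448  0.3043]]
[ 15  36  46  10 413] [37.4479 40.0315]
[array([0.441 , 0.3605, 0.029 ]), array([0.4544, 0.4256, 0.029 ]), array([0.4408, 0.3945, 0.029 ]), array([0.4547, 0.3917, 0.029 ])]
[0.4478 0.3931 0.027 ] tool shift [0.0429 0.0046 0.2782]
```

Call:
send_rows(motion="-1 1.5 0.2 5 0; -1 3 0.4 10 0; -1 4.3 0.5 15 0; -1 4.3 0.5 20 0; -1 4.3 0.5 23 0")

```text
clock: 38.4
eef_pos: [0.4474, 0.389, 0.0733]
tool_rot: [0.105, 0.995, -0.001, -0.001]
ft_force: [0.8, -0.8, -0.2]
grip_width: 0.0856
grasp_force: 0.0
```

Call:
send_rows(motion="-1 0 0 0 0; -1 0 0 0 0; -1 0 0 0 0; -1 0 0 0 0")

```text
clock: 38.8
eef_pos: [0.4508, 0.3924, 0.0788]
tool_rot: [0.104, 0.995, 0.002, 0.002]
ft_force: [-0.3, -0.3, 0.4]
grip_width: 0.0854
grasp_force: 0.0
```

```bash
python3 - <<'E'
from h import *
np.set_printoptions(precision=4,suppress=True)
C=snap("wrist","w17"); o=bot.get_obs();print(o['eef_pos'],o['tool_rot'])
g=cv2.cvtColor(cv2.imread("pics/w17.png"),cv2.COLOR_BGR2GRAY)
for r in range(150,330,12): print(r,''.join('#' if v>150 else ('.' if v<60 else '-') for v in g[r,170:470:3]))
E
```

```text
[0.4504 0.3923 0.0785] [0.1044 0.9945 0.0019 0.0017]
150 ---------------#######################################################################--------------
162 ---------------######################################################################---------------
174 ---------------######################################################################---------------
186 ----------------#####################################################################---------------
198 ----------------#########################---------------.......--###################----------------
210 -----------------#################................................-#################----------------
222 -----------------#################-...............................#################-----------------
234 ...---------------#################################################################-----------------
246 ...---------------#################################################################-----------------
258 ------------..----....-########--#--##################################-----#####....----..----------
270 --------..-----........##---###------------######################-----------#--........-----..------
282 ----...-----...........##-###-##-####------------------------------------------...........-----...--
294 .........--...........----.................................................................--.......
306 ...................---------....................................................---.................
318 .....................--------------------............................---------------................
```

Call:
send_rows(motion="-1 0.2 0.05 3 -0.01; -1 0.2 0.05 6 -0.01; -1 0.2 0.05 7.3 -0.01; -1 0.2 0.05 7.3 -0.01; -1 0.2 0.05 7.3 -0.01")

```text
clock: 39.35
eef_pos: [0.4476, 0.3927, 0.0038]
tool_rot: [0.099, 0.995, 0.001, 0.0]
ft_force: [0.0, 0.5, 0.8]
grip_width: 0.0857
grasp_force: 0.0
```

Call:
send_rows(motion="-0.6 0 0 0 0; 0 0 0 0 0; 0.3 0 0 0 0; 0.3 0 0 0 0; 0.3 0 0 0 0")

```text
clock: 39.85
eef_pos: [0.4483, 0.393, 0.0051]
tool_rot: [0.099, 0.995, 0.001, 0.002]
ft_force: [0.1, -0.5, 5.7]
grip_width: 0.0683
grasp_force: 69.8
```

Call:
send_rows(motion="0.3 0 0 -2 0; 0.3 0 0 -6 0; 0.3 0 0 -11 0; 0.3 0 0 -16 0; 0.3 0 0 -18 0")

```text
clock: 40.35
eef_pos: [0.4489, 0.3938, 0.1891]
tool_rot: [0.099, 0.995, 0.004, 0.003]
ft_force: [1.5, 0.6, -4.2]
grip_width: 0.0681
grasp_force: 70.0
```

Call:
send_rows(motion="0.3 0 -4 0 0; 0.3 0.1 -8 0 0; 0.3 0.2 -13 0 0; 0.3 0.3 -18 0 0; 0.3 0.3 -22 0 0")

```text
clock: 40.85
eef_pos: [0.3989, 0.1746, 0.1827]
tool_rot: [0.099, 0.995, -0.0, -0.0]
ft_force: [1.3, 0.2, -3.4]
grip_width: 0.0684
grasp_force: 70.1
```

Call:
send_rows(motion="0.3 0.1 -4 0 -0.03; 0.3 0.1 -7 0 -0.06; 0.3 0.1 -9.6 0 -0.1; 0.3 0.1 -9.6 0 -0.131; 0.3 0.1 -9.6 0 -0.131")

```text
clock: 41.35
eef_pos: [0.3803, 0.0824, 0.1831]
tool_rot: [0.035, 0.999, 0.0, 0.0]
ft_force: [0.0, 1.4, -3.2]
grip_width: 0.0686
grasp_force: 70.2
```

```bash
python3 - <<'E'
from h import *
snap("wrist","w18");snap("side","s18");snap("scene","c18"); o=bot.get_obs();print(o['eef_pos'],o['tool_rot'],o['ft_force'],o['grip_width'])
a=cv2.imread("pics/w18.png");b=cv2.imread("pics/s18.png");c=cv2.imread("pics/c18.png")
cv2.imwrite("pics/x18.png",np.vstack([cv2.resize(a[100:300,140:500],(800,444))[:300],np.hstack([cv2.resize(b[80:230,150:350],(400,300)),cv2.resize(c[130:280,300:500],(400,300))])]))
E
```

```text
[0.38068875 0.08344415 0.18287825] [3.39118919e-02 9.99424791e-01 1.54276330e-04 2.14686245e-04] [-0.50522346  0.30440675 -4.65391093] 0.06828365711343705
```

View pics/x18.png

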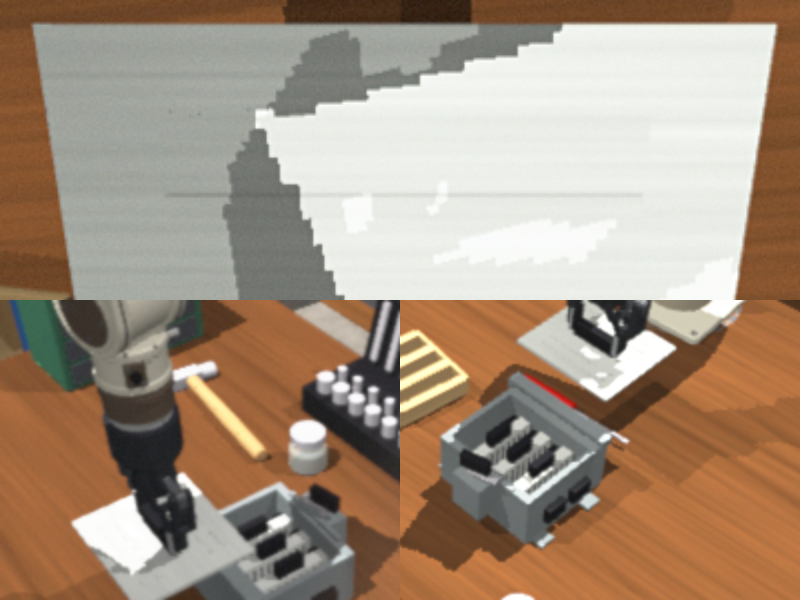

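Call:
send_rows(motion="0.3 0 0 3 0; 0.3 0 0 6 0; 0.3 0 0 6.8 0; 0.3 0 0 6.8 0; 0.3 0 0 6.8 0")

```text
clock: 42.0
eef_pos: [0.3815, 0.0836, 0.1156]
tool_rot: [0.034, 0.999, 0.0, 0.001]
ft_force: [-0.9, 0.5, -2.8]
grip_width: 0.0682
grasp_force: 70.3
```

Call:
send_rows(motion="0.3 0 0 0.3 0; 0.3 0 0 0.6 0; 0.3 0 0 0.8 0; 0.3 0 0 0.8 0; 0.3 0 0 0.8 0")

```text
clock: 42.5
eef_pos: [0.3809, 0.0836, 0.1082]
tool_rot: [0.034, 0.999, 0.001, 0.001]
ft_force: [-5.8, 0.4, 6.4]
grip_width: 0.0681
grasp_force: 71.9
```

Call:
send_rows(motion="0.3 0 0 0.3 0; 0.3 0 0 0.6 0; 0.3 0 0 0.6 0")

```text
clock: 42.8
eef_pos: [0.3791, 0.0837, 0.1016]
tool_rot: [0.034, 0.999, 0.001, -0.001]
ft_force: [-8.8, 2.2, 8.9]
grip_width: 0.0682
grasp_force: 72.6
```

```bash
cat > tilt.py <<'E'
from h import *
import sys
n=sys.argv[1];snap("wrist",n);o=bot.get_obs();print(o['eef_pos'],o['ft_force'])
g=cv2.cvtColor(cv2.imread(f"pics/{n}.png"),cv2.COLOR_BGR2GRAY).astype(int);hsv=cv2.cvtColor(cv2.imread(f"pics/{n}.png"),cv2.COLOR_BGR2HSV)
s=hsv[:,:,1]<60
for c in(230,320,410):
    r=next((i for i in range(60,200) if s[i:i+8,c].all()),None);print("edge col",c,"row",r)
r=min(150,(r or 120)+4);k=np.flatnonzero(s[r,100:540])+100;print("row",r,"span",k.min(),k.max())
E
python3 tilt.py w19
```

```text
[0.37913175 0.08368279 0.1016447 ] [-8.15385957  1.4764516   8.24885099]
edge col 230 row 121
edge col 320 row 120
edge col 410 row 120
row 124 span 170 474
```

Call:
send_rows(motion="0.3 0 0 0.3 0; 0.3 0 0 0.5 0; 0.3 0 0 0.5 0; 0.3 0 0 0.5 0")

```text
clock: 43.25
eef_pos: [0.3781, 0.0837, 0.0963]
tool_rot: [0.033, 0.999, 0.001, -0.002]
ft_force: [-9.9, 1.4, 7.8]
grip_width: 0.0683
grasp_force: 73.1
```

Call:
send_rows(motion="0.3 0.2 0 -1 0; 0.3 0.2 0 -3 0; 0.3 0.2 0 -6 0; 0.3 0.2 0 -7 0; 0.3 0.2 0 -7 0")

```text
clock: 43.75
eef_pos: [0.3805, 0.0835, 0.1674]
tool_rot: [0.034, 0.999, 0.001, 0.003]
ft_force: [-0.5, -0.1, -4.2]
grip_width: 0.0685
grasp_force: 71.9
```

```bash
python3 tilt.py w20
```

```text
[0.37926611 0.0833064  0.16599836] [-0.2657687  -1.47003955 -4.08767026]
edge col 230 row 125
edge col 320 row 125
edge col 410 row 125
row 129 span 174 470
```

Call:
send_rows(motion="0.3 -0.2 0 3 0; 0.3 -0.2 0 6 0; 0.3 -0.2 0 7.2 0; 0.3 -0.2 0 7.5 0; 0.3 -0.2 0 7.5 0")

```text
clock: 44.3
eef_pos: [0.3773, 0.0827, 0.0891]
tool_rot: [0.034, 0.999, -0.0, -0.003]
ft_force: [-6.7, 0.1, 4.5]
grip_width: 0.0682
grasp_force: 73.4
```

Call:
send_rows(motion="0.3 0.2 0 -1 0; 0.3 0.2 0 -3 0; 0.3 0.2 0 -6 0; 0.3 0.2 0 -7 0; 0.3 0.2 0 -7 0")

```text
clock: 44.8
eef_pos: [0.3801, 0.0835, 0.162]
tool_rot: [0.034, 0.999, 0.0, 0.002]
ft_force: [0.3, -0.7, -4.6]
grip_width: 0.0687
grasp_force: 72.6
```

Call:
send_rows(motion="0.3 0 0 0 0; 0.3 0 0 0 0; 0.3 0 0 0 0")

```text
clock: 45.1
eef_pos: [0.3777, 0.083, 0.1595]
tool_rot: [0.034, 0.999, -0.0, -0.001]
ft_force: [-0.5, -0.1, -3.6]
grip_width: 0.0683
grasp_force: 72.5
```

```bash
python3 tilt.py w21
```

```text
[0.37786639 0.08305584 0.15970064] [-0.53197626 -0.04891708 -3.85177156]
edge col 230 row 135
edge col 320 row 135
edge col 410 row 135
row 139 span 183 462
```

Call:
send_rows(motion="0.3 -4 0 -1 0; 0.3 -8 0 -1 0; 0.3 -12 0.1 -1 0; 0.3 -14.4 0.1 -1 0; 0.3 -14.4 0.1 -1 0")

```text
clock: 45.65
eef_pos: [0.5255, 0.0742, 0.1694]
tool_rot: [0.034, 0.999, -0.0, 0.001]
ft_force: [-1.6, -0.2, -4.2]
grip_width: 0.0684
grasp_force: 72.4
```

Call:
send_rows(motion="0.3 0 0 0 0; 0.3 0 0 0 0; 0.3 0 0 1 0; 0.3 0 0 2 0; 0.3 0 0 2 0")

```text
clock: 46.15
eef_pos: [0.5203, 0.0743, 0.1486]
tool_rot: [0.034, 0.999, -0.0, -0.002]
ft_force: [-0.1, 0.6, -4.1]
grip_width: 0.0682
grasp_force: 72.3
```

```bash
python3 tilt.py w22;python3 - <<'E'
import cv2,numpy as np
from h import *
snap("side","s22")
print(bot.get_obs()['eef_pos'],bot.get_obs()['tool_rot'])
a=cv2.imread("pics/w22.png");b=cv2.imread("pics/s22.png")
cv2.imwrite("pics/x22.png",np.vstack([cv2.resize(a[80:200,140:500],(800,267)),cv2.resize(b[130:255,200:500],(800,333))]))
E
```

```text
[0.52088419 0.07440637 0.14941635] [-0.58626897 -0.22701103 -3.82739632]
edge col 230 row 95
edge col 320 row 94
edge col 410 row 94
row 98 span 176 463
[0.52155421 0.07447371 0.15012897] [ 3.37666680e-02  9.99429478e-01 -1.47746065e-04 -7.13384554e-04]
```

View pics/x22.png

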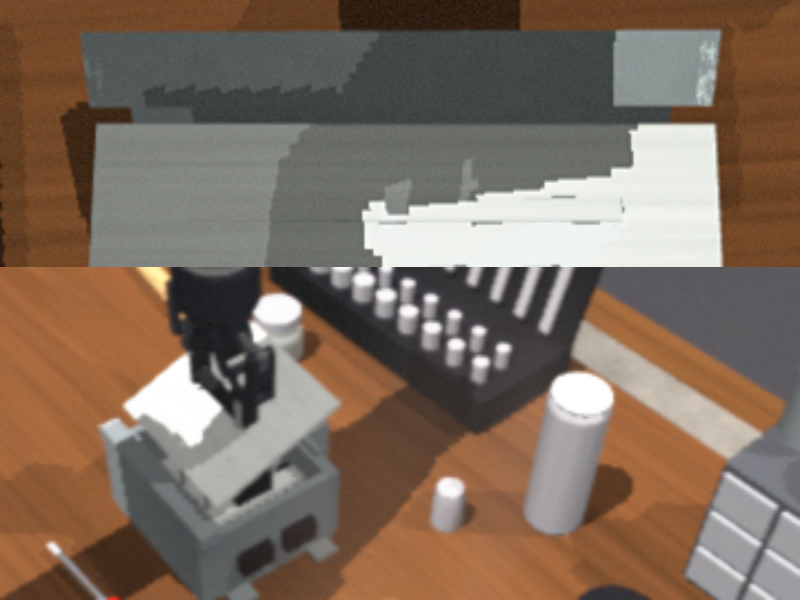

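Call:
send_rows(motion="0.3 -0.2 -0.1 0 0; 0.3 -0.2 -0.1 1 0; 0.3 -0.2 -0.1 2 0; 0.3 -0.2 -0.1 2.7 0; 0.3 -0.2 -0.1 2.7 0")

```text
clock: 46.75
eef_pos: [0.5228, 0.0731, 0.1217]
tool_rot: [0.034, 0.999, -0.0, -0.002]
ft_force: [-0.7, -0.3, -4.4]
grip_width: 0.0681
grasp_force: 72.4
```

Call:
send_rows(motion="0.3 0 0 0 0; 0.3 0 0 0 0; 0.3 0 0 0 0")

```text
clock: 47.05
eef_pos: [0.5247, 0.0734, 0.1241]
tool_rot: [0.034, 0.999, 0.0, 0.0]
ft_force: [-0.8, -0.0, -4.2]
grip_width: 0.0683
grasp_force: 72.4
```

```bash
python3 - <<'E'
from h import *
snap("wrist","w23");o=bot.get_obs();print(o['eef_pos'],o['ft_force'])
im=cv2.imread("pics/w23.png");g=cv2.cvtColor(im,cv2.COLOR_BGR2GRAY);s=cv2.cvtColor(im,cv2.COLOR_BGR2HSV)[:,:,1]<60
for c in (190,230,440):print(c,g[80:150,c].tolist())
for r in (100,110,142):k=np.flatnonzero(s[r,100:540])+100;print(r,k.min(),k.max())
E
```

```text
[0.52462379 0.07339915 0.12411205] [-0.50577339  0.8902535  -4.31164974]
190 [91, 87, 88, 91, 84, 88, 90, 89, 88, 88, 90, 89, 87, 92, 91, 92, 87, 91, 89, 90, 87, 89, 88, 87, 87, 90, 84, 87, 85, 87, 88, 88, 85, 90, 85, 88, 88, 89, 90, 85, 85, 84, 86, 90, 90, 84, 89, 90, 83, 88, 86, 88, 90, 84, 91, 104, 137, 133, 135, 133, 133, 134, 132, 132, 134, 133, 134, 128, 132, 133]
230 [90, 90, 91, 88, 91, 88, 90, 86, 85, 94, 90, 88, 94, 91, 88, 93, 93, 88, 92, 90, 91, 92, 90, 92, 91, 86, 88, 90, 90, 87, 90, 84, 91, 89, 89, 91, 88, 87, 90, 89, 79, 89, 89, 85, 89, 81, 80, 67, 58, 67, 63, 62, 62, 58, 59, 88, 137, 140, 133, 140, 138, 134, 131, 130, 131, 133, 132, 132, 133, 137]
440 [155, 154, 152, 149, 149, 149, 154, 149, 151, 148, 152, 146, 147, 151, 146, 148, 147, 145, 152, 149, 146, 154, 150, 150, 152, 152, 149, 151, 147, 149, 153, 146, 146, 146, 149, 143, 151, 150, 139, 98, 69, 69, 72, 68, 71, 73, 67, 67, 68, 76, 69, 66, 101, 151, 147, 177, 230, 239, 238, 239, 239, 238, 233, 235, 233, 235, 236, 239, 240, 238]
100 155 486
110 156 485
142 183 462
```

Call:
send_rows(motion="0.3 0 0 0.3 0; 0.3 0.4 0 0.3 0; 0.3 0.8 0 0.3 0; 0.3 1.2 0 0.3 0; 0.3 1.4 0 0.3 0")

```text
clock: 47.6
eef_pos: [0.5095, 0.0743, 0.1206]
tool_rot: [0.034, 0.999, -0.0, -0.0]
ft_force: [0.3, 0.2, -3.8]
grip_width: 0.0685
grasp_force: 72.4
```

Call:
send_rows(motion="0.3 0.2 0 0 0; 0.3 0.3 0 0 0; 0.3 0.3 0 0 0; 0.3 0.3 0 0 0")

```text
clock: 48.0
eef_pos: [0.5074, 0.0745, 0.1207]
tool_rot: [0.034, 0.999, 0.0, 0.0]
ft_force: [-0.4, 0.4, -3.0]
grip_width: 0.0683
grasp_force: 72.4
```

```bash
cat > e.py <<'E'
from h import *
import sys
n=sys.argv[1];snap("wrist",n);o=bot.get_obs();print(o['eef_pos'],o['ft_force'])
im=cv2.imread(f"pics/{n}.png");g=cv2.cvtColor(im,cv2.COLOR_BGR2GRAY);s=cv2.cvtColor(im,cv2.COLOR_BGR2HSV)[:,:,1]<60
for c in (195,230,440):print(c,g[100:160,c].tolist())
for r in (110,150):k=np.flatnonzero(s[r,100:540])+100;print(r,k.min(),k.max())
E
python3 e.py w24
```

```text
[0.50745178 0.07450657 0.120689  ] [ 0.48615047  0.18433317 -4.32444336]
195 [86, 87, 87, 85, 84, 84, 87, 85, 83, 86, 85, 89, 86, 82, 93, 89, 90, 90, 91, 88, 91, 90, 86, 91, 89, 89, 92, 88, 90, 87, 93, 91, 88, 90, 92, 87, 90, 93, 88, 88, 87, 88, 83, 88, 92, 94, 90, 88, 87, 91, 88, 88, 97, 118, 133, 132, 139, 135, 138, 134]
230 [86, 84, 85, 84, 82, 83, 87, 84, 86, 83, 82, 83, 82, 84, 83, 88, 93, 86, 96, 85, 92, 90, 92, 89, 96, 84, 91, 92, 97, 93, 98, 93, 90, 93, 92, 94, 90, 93, 89, 93, 92, 88, 91, 92, 93, 91, 93, 91, 92, 95, 91, 93, 100, 126, 133, 140, 142, 143, 144, 140]
440 [81, 78, 80, 82, 79, 73, 78, 74, 76, 78, 80, 79, 77, 101, 142, 152, 156, 154, 154, 149, 154, 152, 150, 151, 150, 152, 148, 153, 151, 151, 154, 156, 154, 149, 156, 155, 154, 150, 154, 152, 154, 153, 152, 155, 148, 146, 154, 149, 147, 142, 148, 147, 134, 105, 110, 112, 165, 242, 246, 241]Traceback (most recent call last):
  File "e.py", line 6, in <module>
    for r in (110,150):k=np.flatnonzero(s[r,100:540])+100;print(r,k.min(),k.max())
                                                                  ~~~~~^^
    return umr_minimum(a, axis, None, out, keepdims, initial, where)
ValueError: zero-size array to reduction operation minimum which has no identity
```

Call:
send_rows(motion="0.3 0.1 0 0.3 0; 0.3 0.1 0 0.5 0; 0.3 0.1 0 0.8 0; 0.3 0.1 0 0.8 0; 0.3 0.1 0 0.8 0")

```text
clock: 48.55
eef_pos: [0.5109, 0.0745, 0.1158]
tool_rot: [0.034, 0.999, 0.0, 0.005]
ft_force: [4.5, -2.3, 8.0]
grip_width: 0.0686
grasp_force: 73.9
```

Call:
send_rows(motion="0.3 -0.1 0 0.2 0; 0.3 -0.3 0 0.4 0; 0.3 -0.4 0 0.65 0; 0.3 -0.4 0 0.65 0; 0.3 -0.4 0 0.65 0")

```text
clock: 49.05
eef_pos: [0.5152, 0.0742, 0.1095]
tool_rot: [0.034, 0.999, 0.0, 0.006]
ft_force: [5.3, -1.7, 7.1]
grip_width: 0.068
grasp_force: 74.6
```

Call:
send_rows(motion="0.3 0.4 0 -0.1 0; 0.3 0.8 0 -0.1 0; 0.3 1 0 -0.1 0; 0.3 1 0 -0.1 0; 0.3 1 0 -0.1 0")

```text
clock: 49.55
eef_pos: [0.5084, 0.0752, 0.1114]
tool_rot: [0.034, 0.999, 0.0, 0.009]
ft_force: [10.2, -1.9, 5.4]
grip_width: 0.0677
grasp_force: 74.0
```

```bash
python3 e.py w25 2>/dev/null
```

```text
[0.50840713 0.07513347 0.11138818] [10.58032777 -1.75488849  4.79546988]
195 [97, 102, 99, 101, 98, 99, 106, 106, 106, 99, 102, 104, 105, 109, 109, 108, 107, 106, 110, 105, 104, 100, 104, 109, 105, 107, 103, 106, 109, 105, 110, 105, 111, 109, 109, 106, 107, 108, 102, 114, 105, 109, 111, 107, 110, 108, 106, 107, 109, 105, 107, 102, 117, 151, 172, 173, 168, 167, 169, 167]
230 [87, 92, 101, 95, 89, 85, 85, 88, 86, 86, 97, 93, 110, 105, 106, 105, 106, 107, 108, 105, 107, 110, 106, 105, 107, 108, 106, 107, 111, 107, 108, 110, 113, 108, 112, 108, 113, 108, 107, 105, 110, 109, 108, 111, 114, 109, 109, 106, 111, 110, 111, 110, 128, 164, 176, 177, 167, 174, 171, 172]
440 [93, 92, 92, 89, 88, 91, 93, 89, 91, 91, 103, 140, 168, 167, 166, 165, 165, 169, 183, 182, 178, 180, 180, 182, 177, 181, 178, 178, 178, 180, 178, 180, 182, 183, 182, 182, 178, 182, 181, 179, 178, 179, 176, 180, 177, 173, 178, 180, 177, 177, 174, 175, 156, 137, 136, 134, 134, 213, 255, 254]
```

Call:
send_rows(motion="0.3 -0.2 0 0.4 0; 0.3 -0.4 0 0.8 0; 0.3 -0.6 0 1.2 0; 0.3 -0.7 0 1.4 0; 0.3 -0.7 0 1.4 0")

```text
clock: 50.1
eef_pos: [0.5146, 0.0748, 0.0971]
tool_rot: [0.034, 0.999, 0.001, 0.008]
ft_force: [8.4, -1.6, 7.4]
grip_width: 0.0683
grasp_force: 76.0
```

Call:
send_rows(motion="0.3 0 0 0 0; 0.3 0 0 0 0")

```text
clock: 50.3
eef_pos: [0.5146, 0.0749, 0.0973]
tool_rot: [0.034, 0.999, 0.001, 0.008]
ft_force: [7.9, -1.3, 7.5]
grip_width: 0.0683
grasp_force: 76.0
```

Call:
send_rows(motion="0.3 -0.2 0 0.3 0; 0.3 -0.2 0 0.5 0; 0.3 -0.2 0 0.7 0; 0.3 -0.2 0 0.7 0; 0.3 -0.2 0 0.7 0")

```text
clock: 50.8
eef_pos: [0.5157, 0.0748, 0.0942]
tool_rot: [0.034, 0.999, 0.001, 0.008]
ft_force: [-3.2, -1.9, 33.7]
grip_width: 0.069
grasp_force: 79.4
```

```bash
python3 - <<'E'
from h import *
snap("wrist","w26");snap("side","s26");snap("scene","c26");o=bot.get_obs();print(o['eef_pos'],o['ft_force'],o['joint_pos'])
a=cv2.imread("pics/s26.png");b=cv2.imread("pics/c26.png")
cv2.imwrite("pics/x26.png",np.vstack([cv2.resize(a[150:270,220:360],(700,600))[:300],cv2.resize(b[150:260,290:450],(700,481))[60:360]]))
E
```

```text
[0.5156829  0.07480375 0.09420894] [-3.04054731 -1.96676277 33.83324588] [ 1.44597545e-01  3.70829817e-01 -1.90021810e-01  9.93598778e-01
 -9.35142951e-04  2.12213338e-01]
```

View pics/x26.png

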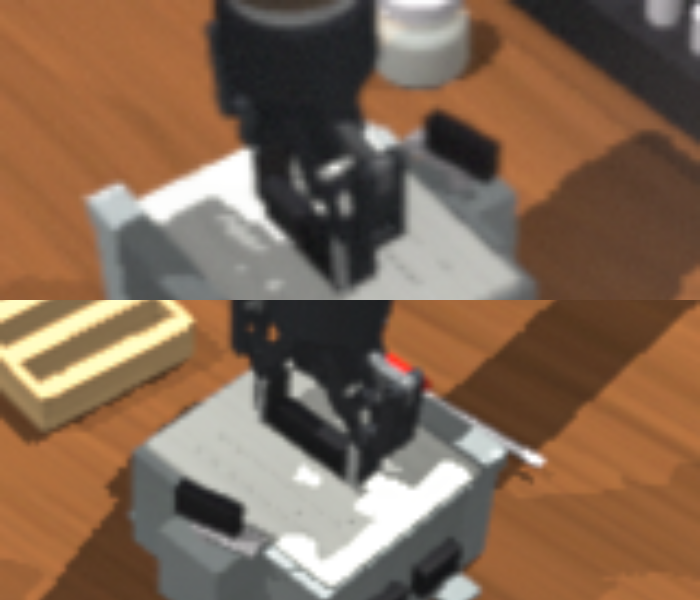

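Call:
send_rows(motion="-0.7 0 0 -0.2 0; -1 0 0 -0.2 0; -1 0 0 -0.3 0; -1 0 0 -0.5 0; -1 0 0 -2 0")

```text
clock: 51.45
eef_pos: [0.5072, 0.0741, 0.104]
tool_rot: [0.034, 0.999, -0.0, -0.003]
ft_force: [-0.6, 0.8, 0.6]
grip_width: 0.0854
grasp_force: 0.0
```

Call:
send_rows(motion="-1 0 0 -3 0; -1 0 0 -8 0; -1 -3 0 -10 0; -1 -7 0 -12 0; -1 -9.2 0 -12 0")

```text
clock: 51.95
eef_pos: [0.6048, 0.0682, 0.2293]
tool_rot: [0.034, 0.999, 0.0, 0.003]
ft_force: [0.5, 0.5, 0.4]
grip_width: 0.0854
grasp_force: 0.0
```

Call:
send_rows(motion="0.4 0 0 0 0.149; 0.4 0 0 0 0.298; 0.4 0 0 0 0.447; 0.4 0 0 0 0.596; 0.4 0 0 0 0.745")

```text
clock: 52.45
eef_pos: [0.6008, 0.0681, 0.2251]
tool_rot: [0.398, 0.917, -0.001, -0.001]
ft_force: [0.3, -0.2, -0.3]
grip_width: 0.0255
grasp_force: 0.0
```

Call:
send_rows(motion="0.4 0 0 0 0.149; 0.4 0 0 0 0.298; 0.4 0 0 0 0.447; 0.4 0 0 0 0.596; 0.4 0 0 0 0.745")

```text
clock: 52.95
eef_pos: [0.6007, 0.0682, 0.2251]
tool_rot: [0.705, 0.71, -0.001, -0.001]
ft_force: [0.4, -0.3, 1.0]
grip_width: 0.0252
grasp_force: 0.0
```

Call:
send_rows(motion="0.4 0 0 0 0.08; 0.4 0 0 0 0.08; 0.4 0 0 0 0.08; 0.4 0 0 0 0.08")

```text
clock: 53.35
eef_pos: [0.601, 0.0681, 0.2258]
tool_rot: [0.73, 0.683, -0.0, -0.0]
ft_force: [1.0, 0.4, 0.2]
grip_width: 0.0256
grasp_force: 0.0
```

```bash
python3 - <<'E'
from h import *
np.set_printoptions(precision=4,suppress=True)
C=snap("wrist","w27");S=snap("scene","c27");o=bot.get_obs();print(o['eef_pos'],o['tool_rot'],o['joint_pos'])
a=cv2.imread("pics/w27.png");cv2.imwrite("pics/x27.png",cv2.resize(a,(800,500)))
E
```

```text
[0.6011 0.0681 0.226 ] [ 0.7302  0.6833 -0.0001 -0.0001] [0.1129 0.4558 0.3002 1.4156 0.     1.75  ]
```

View pics/x27.png

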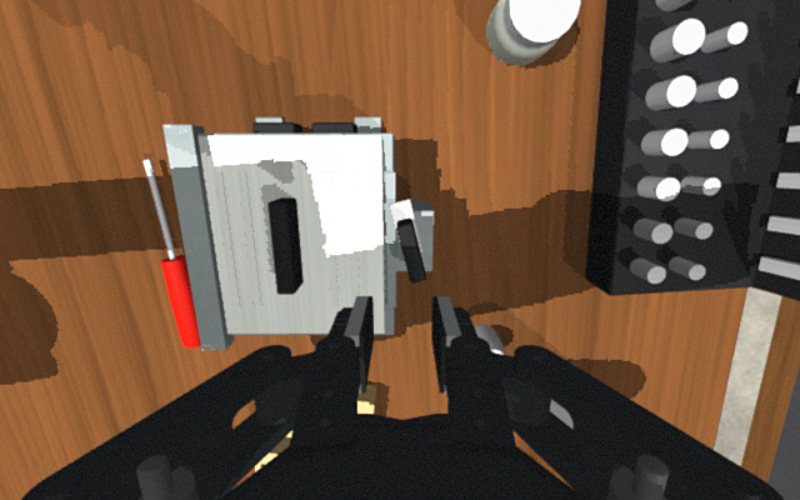

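```bash
python3 - <<'E'
from h import *
np.set_printoptions(precision=4,suppress=True)
C=ocam("w27");g=cv2.cvtColor(cv2.imread("pics/w27.png"),cv2.COLOR_BGR2GRAY)
a,b,c,d=312,165,348,230
for t in(25,40,55):
    m=(g[b:d,a:c]<t).astype(np.uint8);n,l,s,ce=cv2.connectedComponentsWithStats(m);i=1+s[1:,4].argmax()
    pts=np.argwhere(l==i)[:,::-1].astype(np.float32)+[a,b];rr=cv2.minAreaRect(pts.astype(np.float32));bx=cv2.boxPoints(rr)
    w=np.array([atz(C,q,.120)[:2] for q in bx]);print(t,s[i],rr,"ctr",atz(C,rr[0],.120)[:2],"\n",w)
for r in range(165,232,4):print(r,g[r,310:350].tolist())
E
```

```text
25 [ 7 11 10  6 30] ((323.25, 177.75), (3.4785056114196777, 10.119288444519043), 71.56504821777344) ctr [0.6043 0.0897] 
 [[0.5995 0.0901]
 [0.6082 0.0924]
 [0.609  0.0894]
 [0.6003 0.087 ]]
40 [  9  23  20  38 352] ((329.8192138671875, 207.0038299560547), (36.04707717895508, 13.331280708312988), 74.74488067626953) ctr [0.6085 0.0622] 
 [[0.5993 0.0776]
 [0.6111 0.0801]
 [0.618  0.0464]
 [0.6059 0.0437]]
55 [  6  10  24  53 529] ((328.1612243652344, 200.76815795898438), (51.03056716918945, 14.559501647949219), 74.62374877929688) ctr [0.6074 0.0683] 
 [[0.5964 0.0899]
 [0.609  0.0926]
 [0.6189 0.0456]
 [0.6056 0.0426]]
165 [193, 173, 235, 241, 241, 242, 251, 251, 250, 250, 251, 251, 252, 252, 252, 252, 253, 255, 255, 165, 63, 63, 66, 63, 65, 68, 65, 59, 63, 66, 63, 67, 64, 65, 68, 64, 65, 60, 67, 63]
169 [196, 192, 178, 236, 241, 240, 240, 242, 241, 238, 234, 237, 248, 250, 252, 252, 252, 252, 255, 255, 171, 103, 110, 115, 114, 113, 126, 188, 204, 205, 201, 203, 203, 203, 207, 203, 174, 108, 65, 59]
173 [195, 193, 192, 178, 232, 241, 239, 240, 242, 241, 239, 239, 239, 240, 246, 255, 2
[... 1945 characters left out ...]
1, 61, 64, 69]
217 [115, 120, 119, 124, 119, 121, 110, 83, 76, 73, 75, 73, 71, 77, 78, 75, 36, 28, 30, 33, 40, 39, 36, 36, 32, 35, 38, 37, 28, 13, 66, 76, 74, 72, 76, 63, 67, 70, 68, 69]
221 [114, 119, 118, 118, 120, 118, 98, 74, 62, 64, 57, 57, 66, 63, 64, 58, 61, 30, 26, 25, 24, 31, 31, 41, 33, 33, 37, 43, 41, 32, 32, 62, 62, 61, 61, 63, 61, 65, 70, 68]
225 [110, 118, 120, 116, 120, 119, 98, 77, 59, 61, 61, 64, 65, 68, 64, 62, 60, 63, 46, 29, 31, 28, 21, 42, 44, 40, 49, 65, 70, 61, 61, 61, 63, 56, 60, 62, 65, 68, 65, 66]
229 [108, 116, 117, 120, 119, 123, 104, 73, 59, 60, 58, 58, 63, 63, 61, 63, 57, 59, 61, 60, 58, 62, 61, 63, 59, 60, 64, 56, 58, 66, 61, 57, 63, 58, 56, 56, 63, 63, 66, 66]
```

Call:
send_rows(motion="0.4 0 0.6 1 -0.13; 0.4 0.1 0.6 4 -0.26; 0.4 0.1 0.6 7.5 -0.26; 0.4 0.1 0.6 7.5 -0.26; 0.4 0.1 0.6 7.5 -0.26")

```text
clock: 53.95
eef_pos: [0.6067, 0.0687, 0.1511]
tool_rot: [0.636, 0.772, -0.001, -0.001]
ft_force: [-0.1, 0.2, 0.8]
grip_width: 0.0256
grasp_force: 0.0
```

Call:
send_rows(motion="0.4 0 0 0 0; 0.4 0 0 0 0; 0.4 0 0 0 0")

```text
clock: 54.25
eef_pos: [0.6082, 0.0689, 0.153]
tool_rot: [0.636, 0.772, 0.001, 0.001]
ft_force: [-0.1, -0.4, 0.1]
grip_width: 0.0255
grasp_force: 0.0
```

```bash
python3 - <<'E'
from h import *
C=snap("wrist","w28");print(bot.get_obs()['eef_pos'],bot.get_obs()['tool_rot'])
g=cv2.cvtColor(cv2.imread("pics/w28.png"),cv2.COLOR_BGR2GRAY)
for r in range(180,290,9): print(r,''.join('#' if v>150 else ('.' if v<48 else (':' if v<75 else '-')) for v in g[r,262:382]))
E
```

```text
[0.6079326  0.06884417 0.15261666] [0.63568324 0.77194898 0.00091268 0.00086978]
180 ######################################-:-#####-#######################-:::::::::::::::::::::::::::::::::::::::----------
189 ####################################-:-###############################------------:::::::::::::.::::::::::::::::::::----
198 ##################################::-############-:................--------------------#-:::::::::::::::::::::::::::::::
207 ################################---#########---##-.................:------------------::::::::::.:::::::::::::::::::::::
216 ############################---:-------:--:------:.................:---------------::::::::::.::::::::::::::::::::::::::
225 ##########################---:-------------------..................:-------------:::::::::::.:::::::::::::::::.:::::::::
234 ########################-------------------------..................:----------::..::::::::::.:::::::::::::::::::::::::::
243 #####################-:::::::-:.....:------------..................:-------:.::.:::......::::-::::::::::::::::::::::::::
252 ######-:..........:::::::::::........::::::...:.:..................::::::::::::::::........:::::::::::............::::::
261 ###-...........::::-:::::::..........:::.::...:....................::::::::::::::.:..........::::::::::::.............::
270 ...................-------...........::::::..:::.:..:::::::::.:::::::::::::::::::::............------:..................
279 ....................................::::::.::::::::::::::::..:::::::::::::::::::::::....................................
288 ...................................:.::.::-----------------:--------:-------:::::.......................................
```

Call:
send_rows(motion="0.4 0 0 2 0; 0.4 0 0 4 0; 0.4 0 0 4.2 0; 0.4 0 0 4.2 0; 0.4 0 0 4.2 0")

```text
clock: 54.8
eef_pos: [0.608, 0.0689, 0.1105]
tool_rot: [0.636, 0.772, 0.001, 0.001]
ft_force: [-0.9, -0.2, -0.2]
grip_width: 0.0251
grasp_force: 0.0
```

Call:
send_rows(motion="1 0 0 0 0; 1 0 0 0 0; 1 0 0 0 0; 1 0 0 0 0; 1 0 0 0 0")

```text
clock: 55.3
eef_pos: [0.6071, 0.0686, 0.1108]
tool_rot: [0.636, 0.772, 0.0, 0.0]
ft_force: [-4.3, -0.5, 5.4]
grip_width: 0.0107
grasp_force: 60.3
```

Call:
send_rows(motion="1 0 0 0 -0.12; 1 0 0 0 -0.24; 1 0 0 0 -0.36; 1 0 0 0 -0.48; 1 0 0 0 -0.6")

```text
clock: 55.8
eef_pos: [0.6066, 0.0684, 0.1108]
tool_rot: [0.377, 0.926, -0.0, 0.0]
ft_force: [-5.0, -1.4, 6.4]
grip_width: 0.0104
grasp_force: 60.5
```

Call:
send_rows(motion="1 0 0 0 -0.14; 1 0 0 0 -0.28; 1 0 0 0 -0.42; 1 0 0 0 -0.56; 1 0 0 0 -0.64")

```text
clock: 56.3
eef_pos: [0.6063, 0.0679, 0.1108]
tool_rot: [0.067, 0.998, -0.001, -0.0]
ft_force: [-5.7, -1.4, 7.1]
grip_width: 0.0106
grasp_force: 60.5
```

```bash
python3 - <<'E'
from h import *
o=bot.get_obs();print(o['eef_pos'],o['tool_rot'],o['ft_torque'],o['ft_force'],"x angle",2*np.arctan2(o['tool_rot'][1],o['tool_rot'][0]))
E
```

```text
[0.60634006 0.06788225 0.11083697] [ 6.71105459e-02  9.97745282e-01 -6.87174888e-04 -2.33361750e-04] [-0.50536367  1.17337952 -0.05414108] [-5.69756191 -1.43789482  7.09593881] x angle 3.007270570250992
```

Call:
send_rows(motion="0.4 0 0 0 0; 0.4 0 0 0 0; 0.4 0 0 0 0; 0.4 0 0 -3 0; 0.4 0 0 -8 0")

```text
clock: 56.8
eef_pos: [0.6046, 0.0686, 0.1856]
tool_rot: [0.069, 0.998, -0.001, -0.005]
ft_force: [0.6, 0.8, 0.7]
grip_width: 0.0254
grasp_force: 0.0
```

Call:
send_rows(motion="0.4 0 0 -4 0; 0.4 2 0 -8 0; 0.4 4 0 -12 0; 0.4 6 0 -14 0; 0.4 6 0 -14 0")

```text
clock: 57.3
eef_pos: [0.5479, 0.0777, 0.3343]
tool_rot: [0.069, 0.998, 0.001, 0.004]
ft_force: [-0.5, 1.0, -0.3]
grip_width: 0.0254
grasp_force: 0.0
```

```bash
python3 - <<'E'
from h import *
np.set_printoptions(precision=4,suppress=True)
C=snap("wrist","w29");o=bot.get_obs();print(o['eef_pos'],o['clock'])
S=snap("scene","c29");D=snap("side","s29")
def wp(x,y,z,b=(.5226,.0744,-.067)):
    Rm,t=pose(b);return Rm@np.array([x,y,z])+t
g=cv2.cvtColor(cv2.imread("pics/w29.png"),cv2.COLOR_BGR2GRAY)
# rib top blob
u=proj(C,wp(-.008,0,.12))[0];print("rib expect",u)
def blob(g,u,r,t=60):
    a,b=int(u[0])-r,int(u[1])-r;m=(g[max(b,0):b+2*r,a:a+2*r]<t).astype(np.uint8);n,l,s,c=cv2.connectedComponentsWithStats(m);i=1+s[1:,4].argmax();p=np.argwhere(l==i)[:,::-1].astype(np.float32)+[a,max(b,0)];return cv2.minAreaRect(p.astype(np.float32))
rr=blob(g,u,45);print(rr,[atz(C,q,.12)[:2] for q in cv2.boxPoints(rr)],"ctr",atz(C,rr[0],.12))
u=proj(C,wp(.085,0,.12))[0];print("latch expect",u);rr=blob(g,u,35);print(rr,atz(C,rr[0],.12))
for n,K in(("w29",C),("c29",S),("s29",D)):
    print(n,{t:[(round(d['conf'],2),np.round(d['rect']).tolist()) for d in boxes_of({"w":"wrist","c":"scene","s":"side"}[n[0]],t)[:3]] for t in("cover","old0","new0")})
E
```

```text
[0.5483 0.0774 0.3315] 57.35
rib expect [315.0758 150.4517]
((315.0837097167969, 148.67257690429688), (11.32828140258789, 54.36149978637695), 85.91438293457031) [array([0.5033, 0.0422]), array([0.5078, 0.1091]), array([0.5217, 0.1085]), array([0.5172, 0.0409])] ctr [0.5125 0.0753 0.12  ]
latch expect [320.4054 220.7699]
((314.5, 228.5), (49.0, 51.0), 0.0) [0.6173 0.0593 0.12  ]
w29 {'cover': [(0.7, [313.0, 151.0, 129.0, 106.0])], 'old0': [(0.88, [32.0, 156.0, 58.0, 78.0]), (0.82, [12.0, 156.0, 23.0, 75.0]), (0.69, [314.0, 150.0, 127.0, 110.0])], 'new0': [(0.47, [195.0, 330.0, 17.0, 18.0])]}
c29 {'cover': [(0.8, [362.0, 202.0, 74.0, 56.0]), (0.19, [340.0, 210.0, 22.0, 12.0])], 'old0': [(0.68, [263.0, 133.0, 30.0, 25.0]), (0.62, [272.0, 137.0, 33.0, 24.0]), (0.6, [390.0, 183.0, 43.0, 34.0])], 'new0': []}
s29 {'cover': [(0.82, [288.0, 199.0, 70.0, 57.0])], 'old0': [(0.76, [392.0, 340.0, 52.0, 38.0]), (0.72, [403.0, 356.0, 49.0, 43.0]), (0.41, [284.0, 216.0, 91.0, 86.0])], 'new0': []}
```

```bash
python3 - <<'E'
from h import *
S=cam("scene");Rm,t=pose((.5226,.0744,-.067));g=cv2.cvtColor(cv2.imread("pics/c29.png"),cv2.COLOR_BGR2GRAY)
for th in(0.27,1.0,1.25,1.5):
    c,s=np.cos(th),np.sin(th);P=[]
    for l in(-.022,.022):
        for w in(-.006,.006):
            for z in(.103,.127): P.append(Rm@np.array([.085-s*l+c*w,c*l+s*w,z])+t)
    u=proj(S,P);h=cv2.convexHull(u.astype(np.float32));m=np.zeros(g.shape,np.uint8);cv2.fillConvexPoly(m,np.round(h).astype(int),1)
    d=(g<70);d[:, :300]=0;k=np.zeros_like(m);k[195:232,315:365]=1;a=(m>0);b=d&(k>0);print(th,(a&b).sum()/(a|b).sum(),a.sum(),b.sum(),(a&b).sum())
im=g[198:226,322:362]
for r in im[::2]:print(''.join('.' if v<50 else(':' if v<80 else('-' if v<130 else '#')) for v in r))
E
```

```text
0.27 0.2770700636942675 185 216 87
1.0 0.37542662116040953 187 216 110
1.25 0.3924914675767918 192 216 115
1.5 0.41134751773049644 182 216 116
-####################################-:.
----####################################
------##################################
--------###########-:-##################
----------######-.....:#################
-------------:........:-################
---------:............:#################
--------:...........:###################
--------:.........-###-#################
-----##--.....:------###################
--------#-::--##--######################
----------###--##########-##############
:::----------###########----############
::::----------#######----------#########
```

```bash
python3 -c "
from workcell import workorder
print(workorder.job_done())"
```

```text
the job is handed in; nothing more can be done
None
```

I handed the job in at about 57 s on the robot clock: both old units stand in the returns tote, all three new units are in the box slots, the cover is hooked and flat on the rim, and the latch is turned to about 1.50 rad; the verdict itself was not returned to me.

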